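# Find the heavy side of a loaded tube-rotator wheel and hold it down

## Task

Lift the loaded vial wheel off its stand in the enamel tray, lay its axle gently in the two open V notches of the tube rotator and let go so that the wheel runs free. Turn it by hand to find its heavy side (the bearing drags, so a wheel let go sticks a little short of the bottom on whichever side it comes from: try both sides and take the middle), then grip the rim, bring the heavy side straight down and finish while still holding it there, the axle still in the notches. Leave the bottle, flask and beaker standing where they are.

Things in the scene. Friction and masses are not known exactly. Their poses are not given: they have to be found in the camera images.
- hub (a point): middle of the wheel's loose steel axle, 132 mm long along this point's y (x, z mean nothing). Its round ends, 14 mm across, start 44 mm out beside 20 mm collars. The wheel turns on it on a greased bearing: let go in the notches with its heavy side well off the bottom, it comes down sluggishly in 2 s and sticks 11 to 21 degrees short of the bottom on the side it came from (it can also stick that near the top)
- wheel_mid (a point): centre of the cream wheel, at hub, turning with it: y along the axle, z towards the red mark, x towards the yellow. Solid disc 150 mm across, 20 mm thick. Eight amber vials stick out 32 mm either side, 27 to 50 mm from the axis; the rim outside is clear, pinch it across its 20 mm. 0.6 kg in all. Some vials are full, some empty, it does not show: the heavy side may lie in any direction
- mark_red (a point): red index mark, on the rim's outer surface 75 mm from the axis, middle of its width. The four marks are 12 mm wide, go over the rim onto both faces and tell only how the wheel is turned, not where it is heavy
- mark_yellow (a point): yellow index mark on the rim, a quarter turn from the red one, by the right-hand rule about wheel_mid's y
- mark_green (a point): green index mark on the rim, opposite the red one
- mark_black (a point): black index mark on the rim, opposite the yellow one
- seat (a point): where the middle of the axle belongs: midway between the rotator's two uprights, 135 mm above the bench, the axle along this point's y. The notches are rubber-lined Vs open upward, sides 30 degrees from upright, about 36 mm wide at their mouths, 17 mm above this point, where the uprights end; inner faces 48 mm either side along y, 10 mm thick
- rotator: tube rotator, fixed: cream base housing 170 mm (x) by 150 mm (y), top 50 mm above the bench, with two notched aluminium uprights 44 mm wide on it; its rim drive is swung away, so the wheel runs free. Origin on the bench under its centre, below seat
- tray: white enamel tray with blue edge, 200 mm (x) by 150 mm (y), 25 mm high, fixed; origin on the bench under its centre. In its middle is the wheel's stand, a grey block with a slot along x in which two rubber slopes carry the rim, so that the wheel cannot turn; in it the wheel's centre is 83 mm above the bench, axle along y, and it lifts out straight up
- bottle: bystander: amber reagent bottle with blue cap, 62 mm in diameter, 125 mm high, origin at the centre of its underside
- flask: bystander: glass volumetric flask, 66 mm in diameter, 169 mm high, origin at the centre of its underside
- beaker: bystander: glass beaker, 62 mm in diameter at its rim, 80 mm high, origin at the centre of its underside
There are look-alikes about, which are no part of the job. Leave any purple look-alike of the part that bears hub alone. What is shaped like the rotator but purple is not meant.

How it is judged:
On the way, in this order (a step that is already met when the one before it is completed fails the run):
1. the axle lies in both notches of the rotator and the wheel has been let go (distance between hub and seat below 0.008 m and angle between the y axis of hub and the y axis of seat, either way round below 0.06 rad and contact force between the fingers and axle below 0.05 N), for 0.2 s.
2. the wheel is turned by hand in its notches (contact force between the fingers and axle above 0.2 N and angular speed of wheel above 0.1 rad/s and distance between hub and seat below 0.012 m), for 0.03 s.
At the end, for the whole second after the job is handed in: The gripper holds the wheel (more than 1 N on it), which is still, its heavy side within 8 degrees of straight down, its axle in both notches (centre within 8 mm of the seat, lateral play included) (angle between fill's own z axis and vertical below 0.14 rad and contact force between the fingers and wheel above 1 N and distance between hub and seat below 0.008 m and angle between the y axis of hub and the y axis of seat, either way round below 0.06 rad and angular speed of wheel below 0.15 rad/s); the arm keeps its last pose, push and grip.
It fails at once if a bystander is moved more than 20 mm or tipped (distance of any of bottle, flask, beaker from where it was at the start of the episode above 0.02 m or angle between any of bottle, flask, beaker's own z axis and vertical above 0.3 rad).
It fails at once if the wheel is dropped: its centre comes below 70 mm over the bench (height (world z) of hub below 0.07 m).
It fails at once if the wheel is let fall instead of laid in: it moves faster than 0.3 m/s with no finger on it (a drop of some 5 mm) (linear speed of axle above 0.3 m/s and contact force between the fingers and axle below 0.05 N).
It also fails if it takes over 72 s, if anything falls off the work surface, if the arm or the gripper's body presses on something with over 40 N, if the wrist force passes 120 N, or if a joint passes its speed limit or range.

## Robot

A 7-joint arm with a two-finger parallel gripper is mounted at the origin on the work surface. World frame = base frame: x ahead of the robot, y to its left, z up, the work surface at z = 0. Lengths are in m, angles in rad, forces in N, time in s.
With the tool pointing down it reaches from about 0.425 to 0.925 m from the base axis. Payload 6.8 kg.
Tool frame: the origin (TCP) lies on the front face of the gripper's body, between the roots of the fingers; the fingertips stand 73 mm ahead of it and the grasp point (between the pads) lies 54 mm ahead of it; z points along the fingers, x is the direction in which the jaws open and shut, and the axes are right-handed (so a half turn about z gives the same grasp; the last joint's range is limited). The gripper opens to 85 mm and grips with 20 to 120 N. Pads are 22 mm wide; open, the fingers measure 114 mm over their backs; the gripper's body (76 mm by 85 mm) begins 54 mm behind the grasp point. The pads swing forward as they close: fully open they stand 13 mm farther back than shut.
Start: joints at [-1.263, 0.477, 0.022, 1.555, -0.011, 1.109, -0.083], TCP at [0.273, 0.618, 0.304] pointing down, gripper open.
Joint ranges: [-2.96, 2.96], [-0.34, 2.1], [-1.41, 1.46], [0.24, 2.44], [-1.37, 4.51], [0.17, 1.92], [-2.96, 2.96]. Speed limits (rad/s): [2.39, 2.39, 3.14, 3.14, 3.14, 3.14, 3.14].

## Interface

Orientations are given as a unit quaternion [w, x, y, z].
In Python, from station import get_obs, read_camera, hand_in gives the robot as it stands. The module is installed in compiled form; this text tells all that it offers.
- The arm moves only by the shell command python3 -m creep 'ROWS' [FORCE]. ROWS is JSON, a list that holds one entry, the list of rows, each a list of 7 numbers: the turn, a rotation vector about the tool's x, y, z in rad, then the shift along the tool's x, y, z in m, then the finger opening in m, from 0 to 0.0854. A call has 1 to 20 rows; each row shifts and turns the pose as measured when the row begins, along the tool's axes as they then stand; what a row does not reach is not made up. A row lasts 1/12 s, in which the tool goes at most 41.7 mm and 7.16 degrees, less where a joint would pass 70% of its speed; a pose out of reach is approached as far as the arm can. A call is refused whole if a number of a shift passes 0.0417 or a number of a turn 0.125, either way. A call with a gripper value outside its range is refused whole. The fingers move at their own pace and stop on an object; FORCE is the grip in N (left out, the last holds). Time passes only in rows, so rows that do not move let the fingers close. It gives the time, the measured TCP pose, the force and the opening at its end, in the units of the state.
- get_obs(): the state, without advancing time (a new reading comes with each control period).
- read_camera(name): name is "scene" or "top" or "wrist"; returns a dict with "color" (420x560x3 uint8, red, green, blue), "range_z" (420x560 float32, m along the optical axis (not along the pixel's ray), 0 where there is no reading), "fovy" (degrees; the focal length in pixels is half the picture's height over the tangent of half this angle, whatever the lens; pixels are square), "cx", "cy" (the principal point, pixels), "rvec" (rotation vector, rad) and "tvec" (3), from world to camera coordinates, as OpenCV has them. Camera axes: x right, y down, z forward; pixel columns grow to the right and rows downward; lengths in m; the calibration is good to about 2 mm. A picture is of the moment at which its call begins.
- hand_in(): hands the job in, once; it reports no verdict.
The state is a dict: "t": time; "q": joint angles; "joint_vel": joint speeds; "joint_torque": joint torques, N m; "eef_pos": TCP position; "tool_rot": TCP orientation; "contact_force": force on the tool from outside, world axes, zero at the start; "torque": the same for the moment, N m; "gripper_width": opening from 0.0 (shut) to 1.0 (fully open).
Only numpy, scipy, OpenCV 4.12 (cv2) and the standard library are available. Lean on these libraries where they do the work, as an engineer would, in place of code of your own. Each camera call takes 0.05 s, during which the arm holds its last target.

## Working session

There is one attempt and no reset: what is moved stays moved. The work goes in short steps, Python scripts to look and compute and a shell command to move; the robot and the scene stay as the last step left them, time stands still between calls to the robot, and variables do not carry over. Pictures are saved under pics/ and viewed, and the job is handed in when it is done.

```bash
ls; mkdir -p pics; cat > h.py <<'E'
import numpy as np, cv2
from station import get_obs, read_camera, hand_in
def cam(n):
    c=read_camera(n); c['f']=c['color'].shape[0]/2/np.tan(np.radians(c['fovy'])/2)
    c['R']=cv2.Rodrigues(np.array(c['rvec'],float))[0]; c['t']=np.array(c['tvec'],float).ravel(); return c
def save(c,p,roi=None,s=1):
    im=c['color'][:,:,::-1]
    if roi: x0,y0,x1,y1=roi; im=im[y0:y1,x0:x1]
    if s!=1: im=cv2.resize(im,None,fx=s,fy=s,interpolation=cv2.INTER_CUBIC)
    cv2.imwrite(p,im)
def pts(c):
    z=c['range_z']; h,w=z.shape; u,v=np.meshgrid(np.arange(w),np.arange(h))
    P=np.stack([(u-c['cx'])/c['f']*z,(v-c['cy'])/c['f']*z,z],-1)
    return (P-c['t'])@c['R']
def ray(c,u,v):
    d=np.array([(u-c['cx'])/c['f'],(v-c['cy'])/c['f'],1.])@c['R']; return -c['t']@c['R'],d
def onplane(c,u,v,h):
    o,d=ray(c,u,v); return o+d*(h-o[2])/d[2]
def proj(c,P):
    q=np.asarray(P)@c['R'].T+c['t']; return q[...,:2]/q[...,2:]*c['f']+[c['cx'],c['cy']]
E
python3 - <<'E'
from h import *
for n in('scene','top','wrist'):
    c=cam(n); save(c,f'pics/{n}0.png'); print(n,c['fovy'],c['cx'],c['cy'],-c['t']@c['R'])
    np.savez(f'pics/{n}0.npz',**c)
o=get_obs();print(o)
E
```

```text
pics
scene 52.13517703255736 277.05203167965664 199.12971716849768 [1.21757916 0.0498181  1.12055082]
top 57.42039158768302 275.1914599912904 213.65692782680065 [ 0.45063759 -0.04501644  1.18682224]
wrist 64.75053942281008 279.0298623489004 212.2488762889493 [0.20251948 0.64780231 0.37273868]
{'t': 0.15, 'q': array([-1.26311294,  0.47758317,  0.02238791,  1.55618594, -0.01150484,
        1.1093034 , -0.08308469]), 'joint_vel': array([ 0.00072454, -0.00328295,  0.0007169 , -0.00385511,  0.00031141,
       -0.00050039,  0.00056006]), 'joint_torque': array([ 3.07907270e-03, -5.96924114e+01,  1.61019512e+00, -2.81491113e+01,
        1.26407648e-02,  6.48088404e-03,  8.13805173e-06]), 'eef_pos': array([0.2725185 , 0.61717021, 0.30318415]), 'tool_rot': array([ 4.12638098e-04,  8.37827822e-01,  5.45934140e-01, -5.34911027e-04]), 'contact_force': array([-0.35660595, -0.27926825, -0.58624698]), 'torque': array([ 0.05505228, -0.01799254, -0.00824334]), 'gripper_width': 1.0029765700436097}
```

View pics/scene0.png

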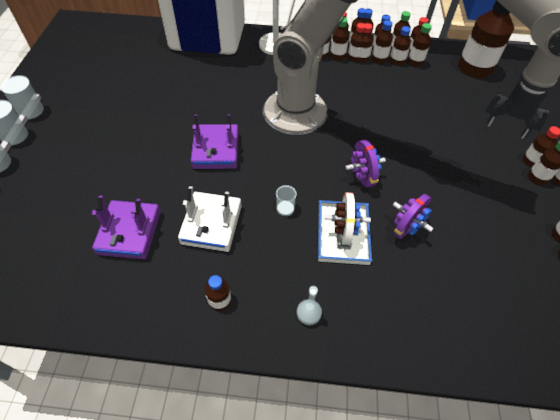

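View pics/top0.png

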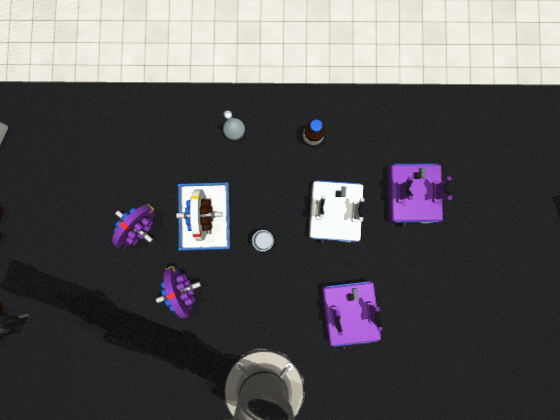

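View pics/wrist0.png

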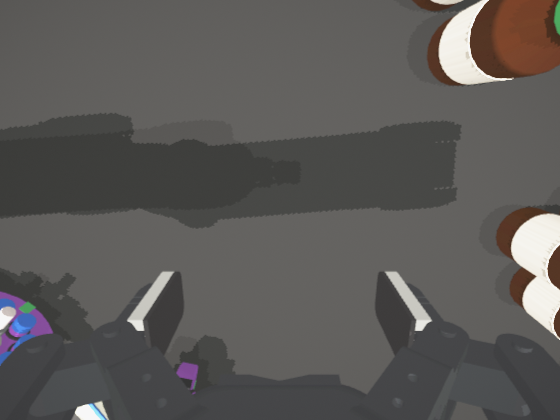

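Top view: the real wheel in its tray is at about (200,215) and the white rotator at about (337,211). Both purple rotators and both purple wheels are look-alikes. Beaker (263,240), flask (233,128), bottle (315,130).

```bash
python3 - <<'E'
from h import *
for n in('scene','top'):
    c=dict(np.load(f'pics/{n}0.npz')); P=pts(c); hsv=cv2.cvtColor(c['color'],cv2.COLOR_RGB2HSV)
    Z=P[...,2]; ok=c['range_z']>0
    white=(hsv[...,1]<70)&(hsv[...,2]>150)&ok
    blue=(abs(hsv[...,0].astype(int)-110)<15)&(hsv[...,1]>120)
    def rep(name,m):
        p=P[m]; 
        if len(p)<5: print(n,name,len(p));return
        r=cv2.minAreaRect((p[:,:2]*1000).astype(np.float32)); print(n,name,len(p),'mean',p.mean(0).round(4),'rect',np.round(r[0],1),np.round(r[1],1),round(r[2],2))
    X,Y=P[...,0],P[...,1]
    inrot=(abs(X-.56)<.16)&(abs(Y+.25)<.16)
    intray=(abs(X-.56)<.16)&(abs(Y-.15)<.16)
    if n=='top': print(P[215,200],P[211,337],P[240,263],P[128,233],P[130,315])
    rep('base',inrot&ok&(abs(Z-.05)<.006)&(hsv[...,1]<80))
    rep('uprights',inrot&ok&(Z>.1)&(hsv[...,1]<80))
    rep('trayrim',intray&ok&(abs(Z-.025)<.006)&((hsv[...,1]<80)|blue))
    rep('tray all',intray&ok&(Z>.004)&(Z<.03))
    rep('wheel top',intray&ok&(Z>.145))
    rep('axle?',intray&white&(abs(Z-.09)<.006))
E
```

```text
scene base 1899 mean [ 0.5496 -0.207   0.0494] rect [ 542. -209.] [149.8 173. ] 86.38
scene uprights 330 mean [ 0.5489 -0.2321  0.1311] rect [ 550.4 -275.4] [ 83.6 258.8] 8.25
scene trayrim 464 mean [0.5281 0.1723 0.0246] rect [522.9 132. ] [207.3 275.4] 1.67
scene tray all 1459 mean [0.5473 0.1715 0.0136] rect [560.3 150.4] [316.  319.7] 0.37
scene wheel top 187 mean [0.5282 0.1912 0.153 ] rect [526.  191.2] [90.7 19.6] 1.52
scene axle? 104 mean [0.5371 0.1913 0.0896] rect [530.9 186.5] [106.6 108.9] 52.81
[0.51768937 0.18084672 0.12258055] [ 0.53847718 -0.21077064  0.05209777] [0.45016872 0.00951024 0.00348777] [0.7815886  0.10054815 0.06803175] [ 0.75984912 -0.13786107  0.12820328]
top base 2357 mean [ 0.5374 -0.2076  0.0495] rect [ 540.5 -210.2] [149.7 168.8] 86.64
top uprights 281 mean [ 0.5494 -0.2416  0.1363] rect [ 552.2 -276.5] [ 84.1 259.4] 9.61
top trayrim 438 mean [0.5174 0.1896 0.0251] rect [523.6 150.4] [202.  234.5] 2.18
top tray all 1550 mean [0.5286 0.1695 0.012 ] rect [560.6 149.9] [318.6 319.2] 0.02
top wheel top 239 mean [0.5218 0.1897 0.1531] rect [521.7 191. ] [88.2 21.1] 2.5
top axle? 102 mean [0.5165 0.1854 0.0888] rect [489.  142.5] [227.7 129.4] 55.95
```

```bash
python3 - <<'E'
from h import *
c=dict(np.load('pics/top0.npz')); save(c,'pics/topw.png',(160,160,260,260),6)
save(c,'pics/topr.png',(290,160,390,260),6)
c=dict(np.load('pics/scene0.npz')); save(c,'pics/scw.png',(300,170,400,270),6)
E
```

```text
(no output)
```

View pics/topw.png

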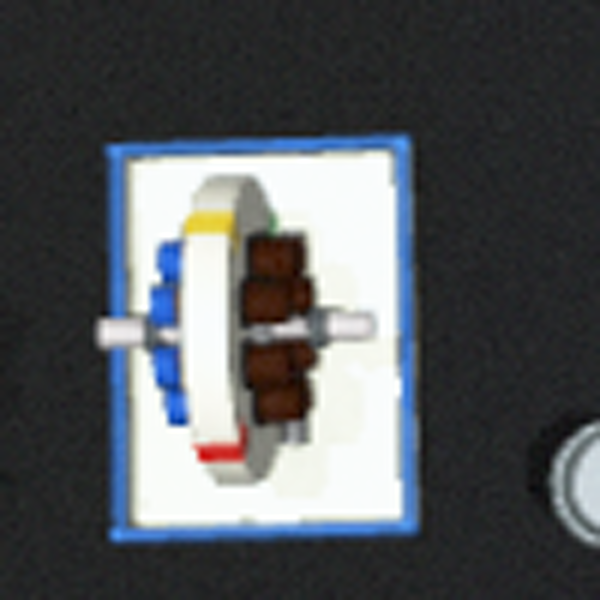

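View pics/topr.png

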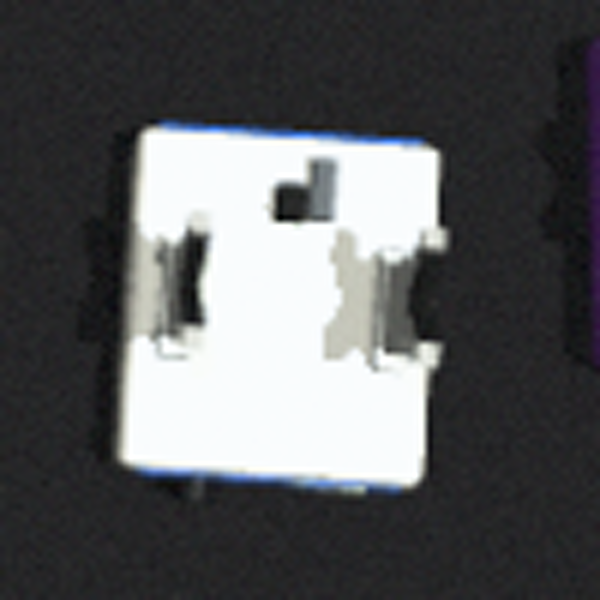

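View pics/scw.png

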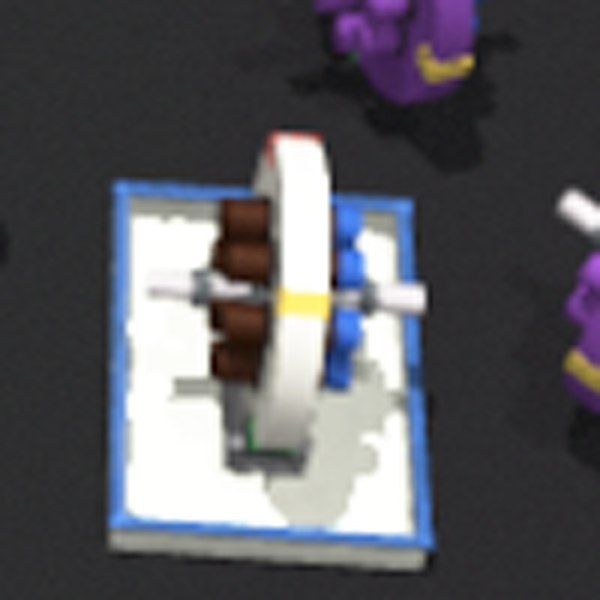

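```bash
python3 - <<'E'
from h import *
from scipy.optimize import least_squares
for n in('scene','top'):
    c=dict(np.load(f'pics/{n}0.npz')); P=pts(c); hsv=cv2.cvtColor(c['color'],cv2.COLOR_RGB2HSV).astype(int)
    H,S,V=[hsv[...,i] for i in range(3)]
    X,Y,Z=[P[...,i] for i in range(3)]
    reg=(abs(X-.525)<.085)&(abs(Y-.19)<.03)&(Z>.1)
    m=reg&(S<60)&(V>120); p=P[m]
    a=np.radians(2.); L=lambda q:np.stack([(q[:,0]-.523)*np.cos(a)+(q[:,1]-.19)*np.sin(a),-(q[:,0]-.523)*np.sin(a)+(q[:,1]-.19)*np.cos(a),q[:,2]-.083],-1)
    l=L(p); k=(abs(np.hypot(l[:,0],l[:,2])-.075)<.006)&(abs(l[:,1])<.016); l=l[k]
    r=least_squares(lambda v:np.hypot(l[:,0]-v[0],l[:,2]-v[1])-.075,[0,0],loss='soft_l1',f_scale=.001)
    print(n,len(l),'centre local x,z off',r.x.round(4),'y range',np.percentile(l[:,1],[1,5,50,95,99]).round(4), 'slope y vs x',np.polyfit(l[:,0],l[:,1],1).round(4))
    for nm,mm in (('red',((H<8)|(H>172))&(S>150)),('yel',(abs(H-25)<7)&(S>130)),('grn',(abs(H-65)<20)&(S>100))):
        q=P[(abs(X-.525)<.085)&(abs(Y-.19)<.02)&(Z>.03)&mm]
        if len(q)<4: print(nm,len(q)); continue
        q=L(q);rr=np.hypot(q[:,0],q[:,2]); q=q[rr>.065]; print(nm,len(q),np.degrees(np.median(np.arctan2(q[:,0],q[:,2]))).round(1),np.median(q,0).round(4))
    # axle ends
    q=P[(abs(X-.525)<.02)&((abs(Y-.25)<.012)|(abs(Y-.135)<.012))&(abs(Z-.088)<.006)&(S<60)&(V>120)]
    for s in(1,-1):
        g=q[(q[:,1]-.19)*s>0]; print('axle',s,len(g),g.mean(0).round(4) if len(g) else '', g[:,1].min() if len(g) else '', g[:,1].max() if len(g) else '')
    # uprights
    u=P[(abs(X-.541)<.03)&(abs(Y+.21)<.075)&(Z>.06)&(Z<.16)]; 
    for s in(1,-1):
        g=u[(u[:,1]+.21)*s>0]; t=g[g[:,2]>.148]; print('upr',s,len(g),len(t),'x',g[:,0].min().round(4),g[:,0].max().round(4),'y',np.percentile(g[:,1],[2,50,98]).round(4),'zmax',g[:,2].max().round(4), t.mean(0).round(4), t[:,0].min(),t[:,0].max())
E
```

```text
scene 300 centre local x,z off [-0.0011 -0.0006] y range [-0.0083 -0.0074  0.0014  0.0101  0.0112] slope y vs x [0.0059 0.0013]
red 1
yel 22 35.7 [0.0438 0.0001 0.0611]
grn 0
axle 1 28 [0.5224 0.2481 0.0882] 0.2391503628760887 0.2566758635824978
axle -1 31 [0.527  0.1359 0.0883] 0.1272575395063523 0.14529858957557432
upr 1 209 16 x 0.5119 0.5704 y [-0.1624 -0.1527 -0.1486] zmax 0.1552 [ 0.5434 -0.1555  0.1515] 0.5203444494519431 0.5686786471558424
upr -1 254 22 x 0.5126 0.57 y [-0.2684 -0.2587 -0.2543] zmax 0.1536 [ 0.5415 -0.2622  0.1502] 0.5126028608745384 0.5669881667873666
top 330 centre local x,z off [-0.001  -0.0005] y range [-0.0096 -0.0088 -0.0001  0.0091  0.0104] slope y vs x [0.0048 0.    ]
red 23 -52.9 [-0.0612 -0.0015  0.0451]
yel 24 34.4 [0.0427 0.0008 0.0616]
grn 0
axle 1 31 [0.519  0.247  0.0885] 0.2381457297764152 0.25563001291081594
axle -1 39 [0.5235 0.1349 0.0879] 0.12448315958344072 0.14566372893165275
upr 1 145 21 x 0.5144 0.5696 y [-0.1619 -0.1537 -0.1505] zmax 0.1542 [ 0.5414 -0.1579  0.1506] 0.5195055098824802 0.5686766671553052
upr -1 195 18 x 0.5117 0.5679 y [-0.2685 -0.2595 -0.256 ] zmax 0.155 [ 0.5356 -0.2637  0.1511] 0.5126611169917278 0.561704993725965
```

```bash
cat >> h.py <<'E'
from scipy.spatial.transform import Rotation as Ro
def toolR(o=None):
    o=o or get_obs(); q=o['tool_rot']; return Ro.from_quat([q[1],q[2],q[3],q[0]])
def plan(pos,yaw,tilt=0):
    """tool x along (cos yaw, sin yaw), z down, then turned tilt about tool x; print turn & shift in tool axes"""
    o=get_obs(); R=toolR(o)
    T=Ro.from_euler('z',yaw,degrees=True)*Ro.from_euler('x',180,degrees=True)*Ro.from_euler('x',tilt,degrees=True)
    rv=(R.inv()*T).as_rotvec(); d=np.array(pos)-o['eef_pos']
    print('t',round(o['t'],2),'pos',o['eef_pos'].round(4),'turn(tool,rad)',rv.round(4),'shift now-axes',R.inv().apply(d).round(4),'shift after-turn axes',T.inv().apply(d).round(4),'grip',round(o['gripper_width'],3),'F',o['contact_force'].round(2))
E
python3 -m creep '[[[0,0,-0.114,0,0,0,0.085],[0,0,-0.114,0,0,0,0.085],[0,0,-0.114,0,0,0,0.085],[0,0,-0.114,0,0,0,0.085],[0,0,0,-0.0292,0.0155,0,0.085],[0,0,0,-0.0292,0.0155,0,0.085],[0,0,0,-0.0292,0.0155,0,0.085],[0,0,0,-0.0292,0.0155,0,0.085],[0,0,0,-0.0292,0.0155,0,0.085],[0,0,0,-0.0292,0.0155,0,0.085],[0,0,0,-0.0292,0.0155,0,0.085],[0,0,0,-0.0292,0.0155,0,0.085],[0,0,0,-0.0292,0.0155,0,0.085],[0,0,0,-0.0292,0.0155,0,0.085],[0,0,0,-0.0292,0.0155,0,0.085],[0,0,0,-0.0292,0.0155,0,0.085],[0,0,0,-0.0292,0.0155,0,0.085],[0,0,0,-0.0292,0.0155,0,0.085]]]' 30
python3 -c "
from h import *
plan((.522,.1905,.26),92.3)"
```

```text
t: 1.65
eef_pos: [0.5181, 0.2124, 0.2968]
tool_rot: [-0.002, 0.678, 0.735, -0.005]
contact_force: [0.6, 0.6, 0.0]
gripper_width: 0.999
t 1.65 pos [0.5181 0.2124 0.2968] turn(tool,rad) [-0.01    0.0046  0.0414] shift now-axes [-0.022   0.0024  0.0369] shift after-turn axes [-0.022   0.003   0.0368] grip 0.999 F [0.61 0.61 0.01]
```

```bash
python3 -m creep '[[[-0.005,0.002,0.02,-0.011,0.0015,0.012,0.085],[-0.005,0.002,0.02,-0.011,0.0015,0.012,0.085],[0,0,0,0,0,0.012,0.085],[0,0,0,0,0,0,0.085]]]'
python3 - <<'E'
from h import *
plan((.522,.1905,.209),92.3)
c=cam('wrist'); save(c,'pics/w1.png')
E
```

```text
t: 1.98
eef_pos: [0.5278, 0.1784, 0.2602]
tool_rot: [0.003, 0.699, 0.715, -0.0]
contact_force: [-0.9, 0.8, 0.4]
gripper_width: 0.996
t 1.98 pos [0.5278 0.1784 0.2602] turn(tool,rad) [ 0.0038  0.0041 -0.0165] shift now-axes [ 0.0125 -0.0057  0.0511] shift after-turn axes [ 0.0123 -0.0053  0.0512] grip 0.996 F [-0.87  0.84  0.38]
```

View pics/w1.png

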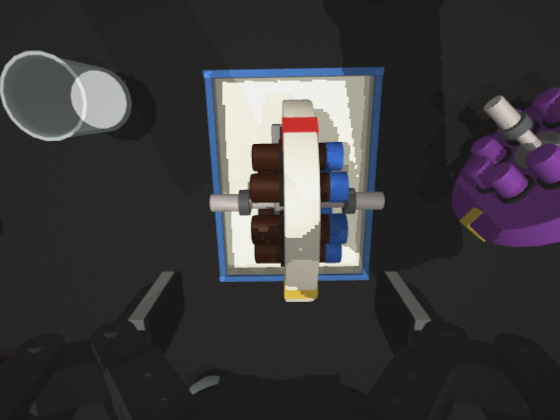

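Wrist view: the wheel rim (column ~300) stands between the open fingers (155 and 405), about 12 mm to the right of centre, as computed. I'll correct that and descend.

```bash
python3 -m creep '[[[0.004,0.004,-0.008,0.006,-0.0026,0,0.085],[0,0,-0.008,0.006,-0.0026,0,0.085],[0,0,0,0,0,0,0.085],[0,0,0,0,0,0,0.085]]]'
python3 - <<'E'
from h import *
plan((.522,.1905,.209),92.3)
E
```

```text
t: 2.37
eef_pos: [0.5222, 0.194, 0.2632]
tool_rot: [-0.0, 0.691, 0.723, 0.002]
contact_force: [0.2, -0.6, -0.7]
gripper_width: 0.996
t 2.37 pos [0.5222 0.194  0.2632] turn(tool,rad) [ 0.0022 -0.0023  0.0047] shift now-axes [-0.0036 -0.0005  0.0542] shift after-turn axes [-0.0035 -0.0003  0.0542] grip 0.996 F [ 0.16 -0.57 -0.68]
```

```bash
python3 -m creep '[[[0.002,-0.002,0.004,-0.003,0,0.01,0.085],[0,0,0,0,0,0.012,0.07],[0,0,0,0,0,0.012,0.06],[0,0,0,0,0,0.008,0.06],[0,0,0,0,0,0.004,0.06],[0,0,0,0,0,0,0.06],[0,0,0,0,0,0,0.06]]]'
python3 - <<'E'
from h import *
plan((.522,.1905,.209),92.3)
E
```

```text
t: 2.95
eef_pos: [0.5224, 0.1931, 0.215]
tool_rot: [0.0, 0.691, 0.723, 0.002]
contact_force: [0.9, 0.2, -0.1]
gripper_width: 0.706
t 2.95 pos [0.5224 0.1931 0.215 ] turn(tool,rad) [ 0.0028 -0.0015  0.0043] shift now-axes [-0.0026 -0.0006  0.006 ] shift after-turn axes [-0.0026 -0.0005  0.006 ] grip 0.706 F [ 0.9   0.17 -0.07]
```

```bash
python3 -m creep '[[[0.002,-0.001,0.004,-0.0025,0,0.006,0.05],[0,0,0,0,0,0,0.04],[0,0,0,0,0,0,0.04]]]'
python3 - <<'E'
from h import *
plan((.522,.1905,.209),92.3)
c=cam('wrist'); save(c,'pics/w2.png')
E
```

```text
t: 3.2
eef_pos: [0.5231, 0.1904, 0.2093]
tool_rot: [0.0, 0.693, 0.721, 0.001]
contact_force: [-0.1, 0.6, 0.3]
gripper_width: 0.47
t 3.2 pos [0.5231 0.1904 0.2093] turn(tool,rad) [ 0.0021 -0.001  -0.0002] shift now-axes [ 0.0001 -0.0011  0.0003] shift after-turn axes [ 0.0001 -0.0011  0.0003] grip 0.47 F [-0.12  0.64  0.31]
```

View pics/w2.png

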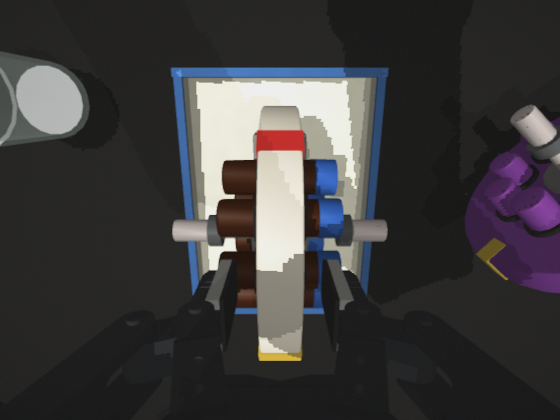

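Wrist view: the rim (255–305, centre 280) lies centred between the pads (235, 327) and the pads end above the vials. Closing now.

```bash
python3 -m creep '[[[0,0,0,0,0,0,0.012],[0,0,0,0,0,0,0.012],[0,0,0,0,0,0,0.012],[0,0,0,0,0,0,0.012],[0,0,0,0,0,0,0.012],[0,0,0,0,0,0,0.012]]]' 60
python3 - <<'E'
from h import *
plan((.522,.1905,.209),92.3)
c=cam('wrist'); save(c,'pics/w3.png')
E
```

```text
t: 3.75
eef_pos: [0.5233, 0.1903, 0.2099]
tool_rot: [0.001, 0.693, 0.721, 0.002]
contact_force: [0.3, -0.6, -1.0]
gripper_width: 0.219
t 3.75 pos [0.5233 0.1903 0.2099] turn(tool,rad) [ 0.0029 -0.0013 -0.0006] shift now-axes [ 0.0002 -0.0013  0.0009] shift after-turn axes [ 0.0002 -0.0013  0.0009] grip 0.219 F [ 0.32 -0.64 -0.98]
```

View pics/w3.png

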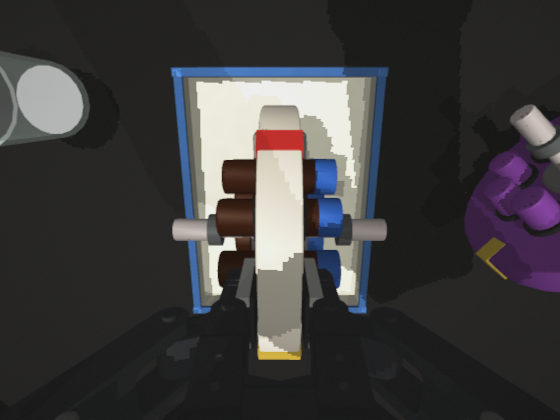

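Gripped (opening ≈19 mm). Lifting.

```bash
python3 -m creep '[[[0,0,0,0,0,-0.006,0.012],[0,0,0,0,0,-0.012,0.012],[0,0,0,0,0,-0.018,0.012],[0,0,0,0,0,-0.02,0.012],[0,0,0,0,0,-0.02,0.012],[0,0,0,0,0,-0.02,0.012],[0,0,0,0,0,-0.016,0.012],[0,0,0,0,0,-0.01,0.012],[0,0,0,0,0,0,0.012],[0,0,0,0,0,0,0.012]]]'
python3 - <<'E'
from h import *
plan((.5415,-.2095,.34),86.6)
c=cam('scene'); save(c,'pics/s1.png')
E
```

```text
t: 4.63
eef_pos: [0.5169, 0.1876, 0.3313]
tool_rot: [-0.003, 0.693, 0.721, -0.008]
contact_force: [-0.8, 0.3, -6.4]
gripper_width: 0.218
t 4.63 pos [0.5169 0.1876 0.3313] turn(tool,rad) [-0.0156  0.008   0.0995] shift now-axes [-0.3978  0.0085 -0.0059] shift after-turn axes [-0.3949  0.0481 -0.0087] grip 0.218 F [-0.81  0.27 -6.4 ]
```

View pics/s1.png

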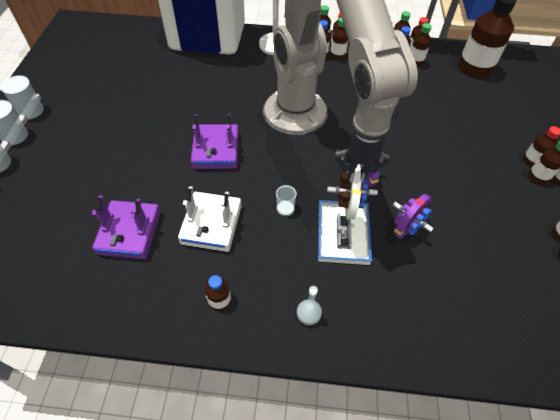

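The wheel is lifted clear of the stand, held at the top. Now I'll carry it towards the rotator.

```bash
python3 -m creep '[[[-0.008,0.004,0.05,0,0,0,0.012],[-0.008,0.004,0.05,0,0,0,0.012],[0,0,0,-0.01,0.001,0,0.012],[0,0,0,-0.02,0.002,0,0.012],[0,0,0,-0.028,0.0035,0,0.012],[0,0,0,-0.028,0.0035,0,0.012],[0,0,0,-0.028,0.0035,0,0.012],[0,0,0,-0.028,0.0035,0,0.012],[0,0,0,-0.028,0.0035,0,0.012],[0,0,0,-0.028,0.0035,0,0.012],[0,0,0,-0.028,0.0035,0,0.012],[0,0,0,-0.028,0.0035,0,0.012],[0,0,0,-0.028,0.0035,0,0.012],[0,0,0,-0.028,0.0035,0,0.012],[0,0,0,-0.025,0.0035,0,0.012],[0,0,0,-0.018,0.0035,0,0.012],[0,0,0,-0.01,0.0035,0,0.012],[0,0,0,0,0,0,0.012],[0,0,0,0,0,0,0.012]]]'
python3 - <<'E'
from h import *
plan((.5415,-.2095,.34),86.6)
E
```

```text
t: 6.27
eef_pos: [0.536, -0.1584, 0.3094]
tool_rot: [-0.044, 0.712, 0.701, 0.006]
contact_force: [-2.3, 15.7, -5.1]
gripper_width: 0.218
t 6.27 pos [ 0.536  -0.1584  0.3094] turn(tool,rad) [-0.0553 -0.0685  0.0429] shift now-axes [-0.0487  0.0046 -0.0343] shift after-turn axes [-0.0507  0.0085 -0.0306] grip 0.218 F [-2.28 15.74 -5.1 ]
```

```bash
python3 - <<'E'
from h import *
plan((.5415,-.2095,.34),86.6)
c=cam('scene'); save(c,'pics/s2.png',(150,120,330,260),4)
c=cam('wrist'); save(c,'pics/w4.png')
plan((.5415,-.2095,.34),86.6)
E
```

```text
t 6.27 pos [ 0.536  -0.1584  0.3094] turn(tool,rad) [-0.0553 -0.0685  0.0429] shift now-axes [-0.0487  0.0046 -0.0343] shift after-turn axes [-0.0507  0.0085 -0.0306] grip 0.218 F [-2.28 15.74 -5.1 ]
t 6.37 pos [ 0.5356 -0.1567  0.3086] turn(tool,rad) [-0.0571 -0.0705  0.0439] shift now-axes [-0.0503  0.0048 -0.0354] shift after-turn axes [-0.0523  0.009  -0.0314] grip 0.224 F [-1.9  13.3  -4.23]
```

View pics/s2.png

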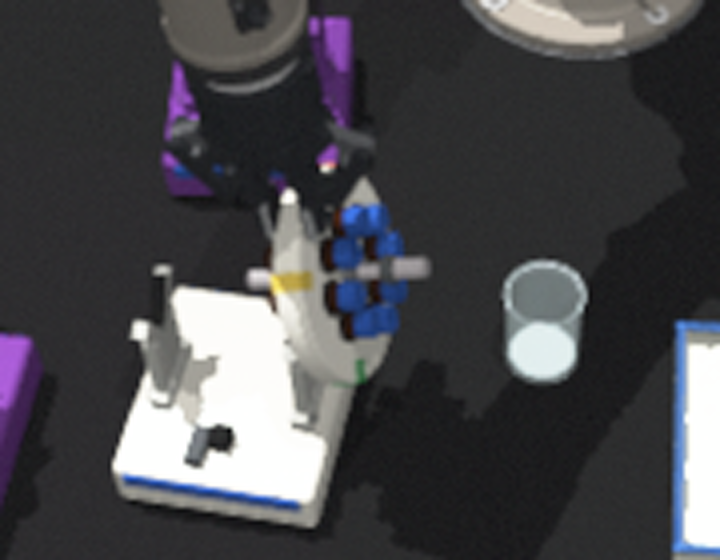

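View pics/w4.png

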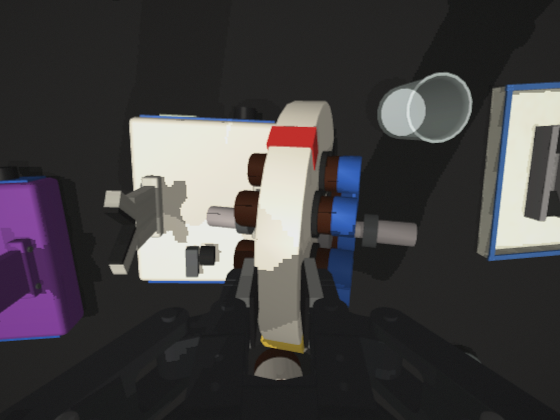

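I carried it too low: the wheel's lower rim pressed on the near (+y) upright, with about 15 N. The wheel is still gripped but slightly skewed. I'll back off, raise it and check.

```bash
python3 -m creep '[[[0,0,0,0.012,0,0,0.012],[0,0,0,0.015,0,-0.005,0.012],[0,0,0,0.005,0,-0.015,0.012],[-0.01,-0.015,0.01,0,0,-0.02,0.012],[-0.01,-0.015,0.01,0,0,-0.02,0.012],[-0.01,-0.015,0.01,0,0,-0.015,0.012],[-0.01,-0.015,0.01,0,0,-0.005,0.012],[0,0,0,0,0,0,0.012],[0,0,0,0,0,0,0.012]]]' 90
python3 - <<'E'
from h import *
plan((.5415,-.2095,.39),86.6)
c=cam('scene'); save(c,'pics/s3.png',(150,100,330,240),4)
c=cam('wrist'); save(c,'pics/w5.png')
c=cam('top'); save(c,'pics/t5.png',(270,140,410,245),5)
E
```

```text
t: 7.12
eef_pos: [0.5347, -0.127, 0.3841]
tool_rot: [-0.016, 0.722, 0.691, -0.009]
contact_force: [-0.6, -0.1, -6.1]
gripper_width: 0.206
t 7.12 pos [ 0.5347 -0.127   0.3841] turn(tool,rad) [-0.0351 -0.0084  0.015 ] shift now-axes [-0.0821  0.0103 -0.007 ] shift after-turn axes [-0.0819  0.0117 -0.0059] grip 0.206 F [-0.57 -0.09 -6.12]
```

View pics/s3.png

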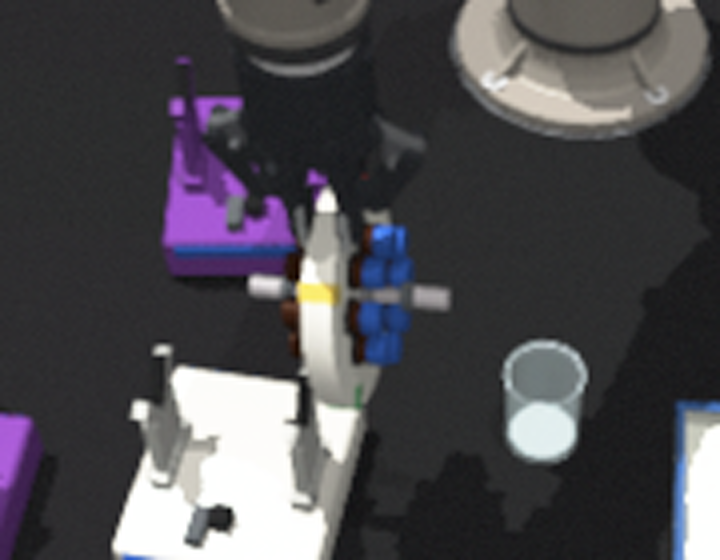

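View pics/w5.png

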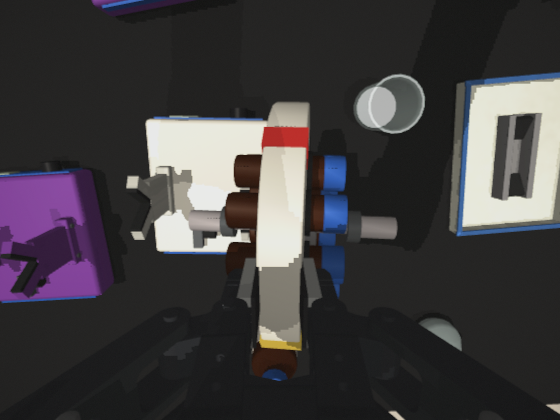

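View pics/t5.png

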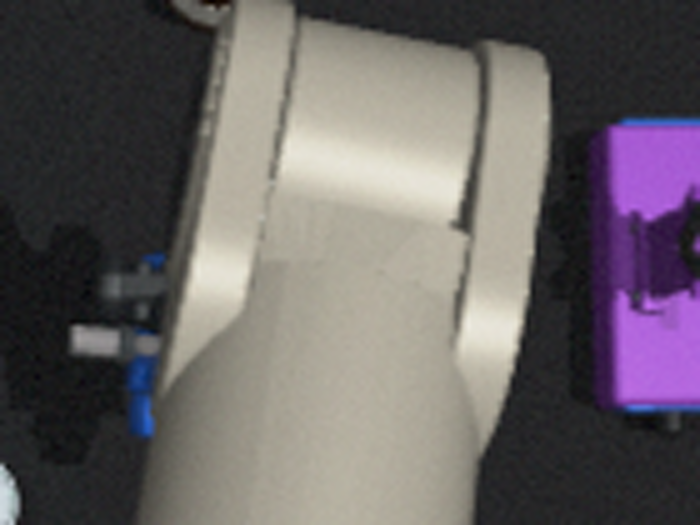

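```bash
cat >> h.py <<'E'
def axle(c,show=False):
    """axle end surface points in world frame, from masks around wheel; returns list"""
E
python3 - <<'E'
from h import *
o=get_obs();R=toolR(o)
for n in('wrist','scene'):
    c=cam(n); np.savez(f'pics/{n}5.npz',**c)
    P=pts(c); T=R.inv().apply((P-o['eef_pos']).reshape(-1,3)).reshape(P.shape)
    hsv=cv2.cvtColor(c['color'],cv2.COLOR_RGB2HSV).astype(int); S,V=hsv[...,1],hsv[...,2]
    ok=c['range_z']>0
    for s in(1,-1):
        m=ok&(abs(T[...,0]*s-.056)<.011)&(abs(T[...,1])<.025)&(abs(T[...,2]-.126)<.025)&(S<70)
        q=T[m]; print(n,'axle',s,len(q),'tool',q.mean(0).round(4),q.min(0).round(4),q.max(0).round(4), 'world',P[m].mean(0).round(4))
    m=ok&(abs(T[...,0])<.02)&(abs(np.hypot(T[...,1],T[...,2]-.126)-.075)<.006)&(S<60)&(T[...,2]>.06)
    q=T[m]; k=abs(np.hypot(q[:,1],q[:,2]-.126)-.075)<.004
    print('rim',len(q),np.percentile(q[:,0],[2,50,98]).round(4))
    # centreline of rim outer surface: bin by y
    for y in np.arange(-.075,.08,.015):
        g=q[abs(q[:,1]-y)<.0075]
        if len(g)>30: print(' y',y.round(3),len(g),'x lo/hi',np.percentile(g[:,0],[3,97]).round(4),'z',g[:,2].mean().round(4), 'r',np.hypot(g[:,1],g[:,2]-.126).mean().round(4))
E
```

```text
wrist axle 1 859 tool [ 0.0553 -0.0072  0.1223] [ 0.045  -0.0152  0.1171] [0.067  0.004  0.1313] world [ 0.5254 -0.0701  0.262 ]
wrist axle -1 424 tool [-0.0517 -0.0078  0.1338] [-0.0589 -0.0133  0.1302] [-0.045  -0.      0.1426] world [ 0.5195 -0.1769  0.2495]
rim 5002 [-0.0082  0.0022  0.0132]
 y -0.075 960 x lo/hi [-0.0044  0.0153] z 0.1057 r 0.0775
 y -0.06 844 x lo/hi [-0.0071  0.0111] z 0.0786 r 0.0736
 y -0.045 1770 x lo/hi [-0.0079  0.0106] z 0.0701 r 0.0719
 y -0.03 1386 x lo/hi [-0.0082  0.0097] z 0.0631 r 0.0702
 y -0.015 42 x lo/hi [-0.0082  0.008 ] z 0.0603 r 0.0692
scene axle 1 57 tool [0.0557 0.0007 0.1233] [ 0.0457 -0.0089  0.1176] [0.0668 0.0076 0.1333] world [ 0.5332 -0.0701  0.2607]
scene axle -1 27 tool [-0.0514 -0.0009  0.1356] [-0.0573 -0.0093  0.1301] [-0.0451  0.0041  0.144 ] world [ 0.5264 -0.1768  0.2475]
rim 129 [-0.0022  0.0082  0.0191]
 y 0.06 42 x lo/hi [-0.0029  0.0192] z 0.1175 r 0.0713
 y 0.075 71 x lo/hi [-0.0017  0.0176] z 0.1303 r 0.0714
```

The wheel kept its yaw but slipped: the axle is tilted about 6.5° (+y end high) and the centre sits about 6 mm lower in the grip. I'll level it with the wrist and measure again.

```bash
python3 -m creep '[[[0,-0.04,0,0,0,0,0.012],[0,-0.04,0,0,0,0,0.012],[0,-0.03,0,0,0,0,0.012],[0,0,0,0,0,-0.006,0.012],[0,0,0,0,0,0,0.012],[0,0,0,0,0,0,0.012]]]'
cat >> h.py <<'E'
from scipy.optimize import least_squares
def measure(names=('wrist','scene'),c0=None,r0=.15,fmt=True):
    """axle axis + centre in world, from axle-end surface points of the cameras (radius 7 cyl fit)"""
    o=get_obs();R=toolR(o); A=[]
    for n in names:
        c=cam(n); P=pts(c); hsv=cv2.cvtColor(c['color'],cv2.COLOR_RGB2HSV).astype(int); S=hsv[...,1]
        D=P-c0; ok=c['range_z']>0
        L=D@np.array([-np.sin(np.radians(-3.4)),np.cos(np.radians(-3.4)),0])
        m=ok&(abs(abs(L)-.056)<.009)&(abs(D[...,0])<.02)&(abs(D[...,2])<.02)&(S<70)
        q=P[m]; A.append((n,q,L[m]))
    for n,q,l in A:
        print(n,len(q),'+',(l>0).sum(),'-',(l<0).sum())
    def res(v,q):
        d=np.array([v[2],1,v[3]]); d/=np.linalg.norm(d); w=q-np.array([v[0],c0[1],v[1]]); return np.linalg.norm(np.cross(w,d),axis=1)-.007
    for n,q,l in A+[('all',np.vstack([a[1] for a in A]),None)]:
        r=least_squares(res,[c0[0],c0[2],.06,0],args=(q,),loss='soft_l1',f_scale=.001)
        print(n,'x,z at y0',r.x[:2].round(4),'yaw',np.degrees(-np.arctan(r.x[2])).round(2),'tilt(+y up)',np.degrees(np.arctan(r.x[3])).round(2),'rms',np.sqrt(np.mean(r.fun**2)).round(4))
    return A
E
python3 - <<'E'
from h import *
plan((.5415,-.2095,.39),86.6)
o=get_obs(); ctr=o['eef_pos']+toolR(o).apply([.002,-.005,.133]); print(ctr)
measure(c0=ctr)
E
```

```text
t: 7.87
eef_pos: [0.5341, -0.1269, 0.3869]
tool_rot: [0.02, 0.722, 0.69, -0.052]
contact_force: [0.7, 0.1, -5.8]
gripper_width: 0.203
t 7.87 pos [ 0.5341 -0.1269  0.3869] turn(tool,rad) [-0.0416  0.1032  0.0149] shift now-axes [-0.0821  0.0112  0.0049] shift after-turn axes [-0.082   0.0123 -0.0031] grip 0.203 F [ 0.69  0.06 -5.8 ]
[ 0.52292187 -0.13803026  0.25472328]
wrist 1082 + 668 - 414
scene 66 + 41 - 25
wrist x,z at y0 [0.5223 0.2541] yaw -3.11 tilt(+y up) 0.07 rms 0.0011
scene x,z at y0 [0.5244 0.2545] yaw -2.81 tilt(+y up) 0.87 rms 0.002
all x,z at y0 [0.5224 0.2542] yaw -3.11 tilt(+y up) 0.09 rms 0.0013
```

```bash
cat >> h.py <<'E'
def ends(n,ctr,yaw=-3.3):
    c=cam(n); P=pts(c); S=cv2.cvtColor(c['color'],cv2.COLOR_RGB2HSV)[...,1]
    a=np.radians(yaw); D=P-ctr; L=D@np.array([-np.sin(a),np.cos(a),0]); W=D@np.array([np.cos(a),np.sin(a),0])
    m=(c['range_z']>0)&(abs(W)<.011)&(abs(D[...,2])<.011)&(S<70)&(abs(L)>.03)&(abs(L)<.09)
    l=L[m]; print(n,'axle ends rel. to guess',np.percentile(l[l>0],[98,100]).round(4),np.percentile(l[l<0],[2,0]).round(4)); return c,P
E
python3 - <<'E'
from h import *
o=get_obs(); ctr=np.array([.5228,-.136,.2542])
for n in('wrist','scene'): ends(n,ctr)
print(toolR(o).inv().apply(ctr-o['eef_pos']).round(4))
E
```

```text
wrist axle ends rel. to guess [0.0678 0.0689] [-0.0621 -0.0629]
scene axle ends rel. to guess [0.0694 0.0696] [-0.0612 -0.0622]
[ 0.0045 -0.0054  0.1335]
```

```bash
python3 - <<'E'
from h import *
print(toolR().inv().apply([.0184,-.0766,0]).round(4), toolR().inv().apply([0,0,-1]).round(4))
E
```

```text
[-0.0753  0.022   0.0069] [0.1034 0.0417 0.9938]
```

```bash
python3 -m creep '[[[0,0,0,-0.008,0.0023,0.0007,0.012],[0,0,0,-0.014,0.004,0.0012,0.012],[0,0,0,-0.016,0.0046,0.0014,0.012],[0,0,0,-0.016,0.0046,0.0014,0.012],[0,0,0,-0.012,0.0035,0.001,0.012],[0,0,0,-0.006,0.002,0.0006,0.012],[0,0,0,0,0,0,0.012],[0,0,0,0,0,0,0.012],[0,0,0,0,0,0,0.012]]]'
python3 - <<'E'
from h import *
o=get_obs(); print(o['eef_pos'].round(4),o['contact_force'].round(1)); ctr=o['eef_pos']+toolR(o).apply([.0075,-.0054,.133]); print(ctr.round(4))
measure(c0=ctr)
for n in('wrist','scene'): c,P=ends(n,ctr); save(c,f'pics/{n}6.png',*( [(150,100,330,240),4] if n=='scene' else []))
print(toolR().inv().apply(np.array([.5412,-.2096,.2])-ctr).round(4))
E
```

```text
t: 8.82
eef_pos: [0.552, -0.2075, 0.3867]
tool_rot: [0.02, 0.722, 0.689, -0.052]
contact_force: [-0.2, -0.2, -6.3]
gripper_width: 0.203
[ 0.552  -0.2075  0.3867] [-0.2 -0.2 -6.3]
[ 0.5406 -0.2132  0.2539]
wrist 1216 + 652 - 564
scene 76 + 38 - 38
wrist x,z at y0 [0.5405 0.2537] yaw -3.3 tilt(+y up) -0.1 rms 0.0005
scene x,z at y0 [0.5423 0.2535] yaw -3.11 tilt(+y up) 0.11 rms 0.0015
all x,z at y0 [0.5406 0.2537] yaw -3.29 tilt(+y up) -0.1 rms 0.0007
wrist axle ends rel. to guess [0.0655 0.0668] [-0.0646 -0.0652]
scene axle ends rel. to guess [0.0676 0.0677] [-0.0639 -0.064 ]
[0.0091 0.0027 0.0532]
```

View pics/scene6.png

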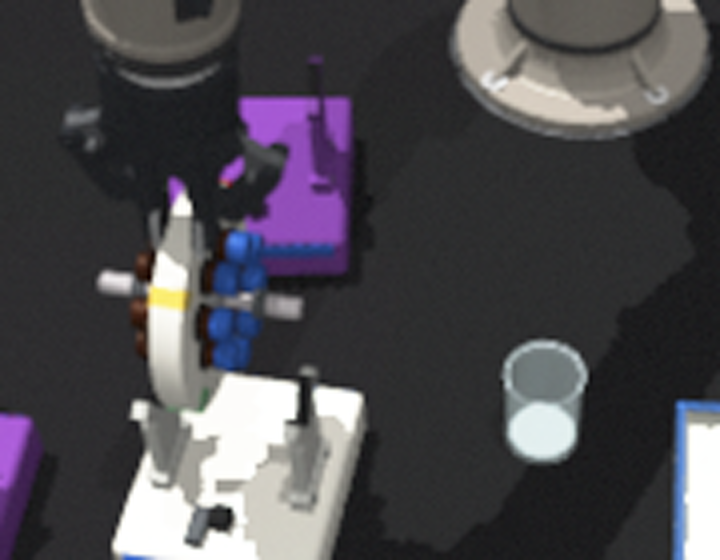

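View pics/wrist6.png

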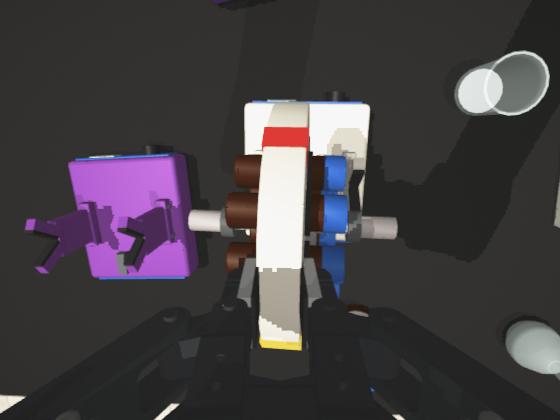

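Both views: the wheel hangs level over the rotator, between the uprights. I'll lower it in part, with a 4 mm shift along the axle.

```bash
python3 -m creep '[[[0,0,0,0.002,0.0005,0.006,0.012],[0,0,0,0.0022,0.0005,0.012,0.012],[0,0,0,0.0022,0.0005,0.014,0.012],[0,0,0,0.0018,0.0005,0.012,0.012],[0,0,0,0.001,0.0005,0.006,0.012],[0,0,0,0,0,0,0.012],[0,0,0,0,0,0,0.012],[0,0,0,0,0,0,0.012]]]'
python3 - <<'E'
from h import *
o=get_obs(); print(o['eef_pos'].round(4),o['contact_force'].round(1)); ctr=o['eef_pos']+toolR(o).apply([.0075,-.0054,.133]); print(ctr.round(4))
measure(c0=ctr)
for n in('wrist','scene'): c,P=ends(n,ctr); save(c,f'pics/{n}7.png',*( [(150,100,330,240),4] if n=='scene' else []))
print(toolR().inv().apply(np.array([.5412,-.209,.15])-ctr).round(4))
E
```

```text
t: 9.68
eef_pos: [0.5537, -0.1984, 0.3335]
tool_rot: [0.02, 0.72, 0.692, -0.05]
contact_force: [-0.2, -0.4, -5.8]
gripper_width: 0.206
[ 0.5537 -0.1984  0.3335] [-0.2 -0.4 -5.8]
[ 0.5427 -0.2039  0.2008]
wrist 1219 + 652 - 567
scene 68 + 34 - 34
wrist x,z at y0 [0.5426 0.2005] yaw -2.89 tilt(+y up) 0.1 rms 0.0005
scene x,z at y0 [0.5448 0.2008] yaw -3.27 tilt(+y up) -0.17 rms 0.0016
all x,z at y0 [0.5427 0.2006] yaw -2.88 tilt(+y up) 0.09 rms 0.0007
wrist axle ends rel. to guess [0.0646 0.0654] [-0.0653 -0.0662]
scene axle ends rel. to guess [0.0666 0.067 ] [-0.0627 -0.0635]
[0.     0.0007 0.051 ]
```

View pics/scene7.png

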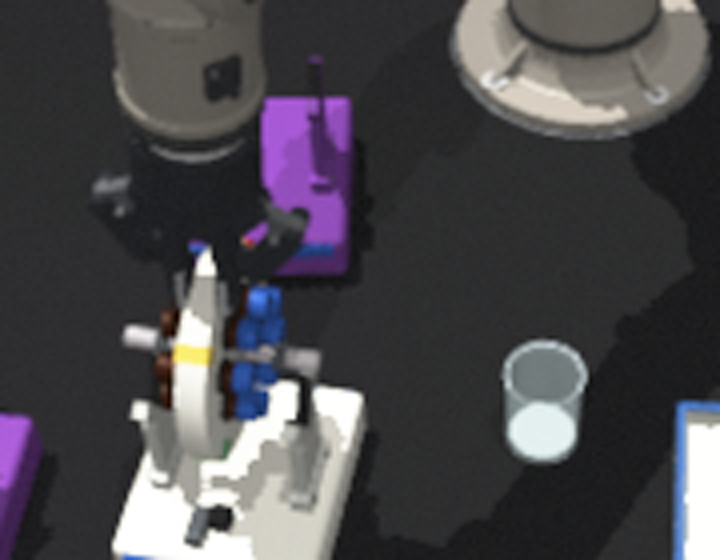

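View pics/wrist7.png

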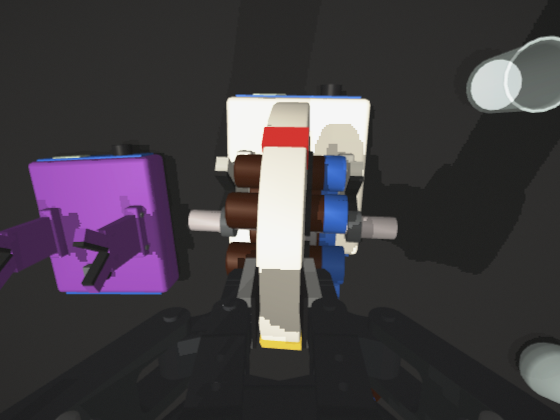

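```bash
python3 - <<'E'
from h import *
a=np.radians(-3.3); ctr=np.array([.5427,-.204,.2])
for n in('wrist','scene'):
    c=cam(n);P=pts(c);S=cv2.cvtColor(c['color'],cv2.COLOR_RGB2HSV)[...,1]
    D=P-ctr; L=D@np.array([-np.sin(a),np.cos(a),0]); W=D@np.array([np.cos(a),np.sin(a),0]);Z=P[...,2]
    for s in(1,-1):
        m=(c['range_z']>0)&(abs(L*s-.053)<.015)&(abs(W)<.03)&(Z>.145)&(Z<.156)&(S<80)
        if m.sum()>5: print(n,s,m.sum(),'L',np.percentile(L[m],[3,25,50,75,97]).round(4),'W',np.percentile(W[m],[0,3,50,97,100]).round(4),'z',Z[m].max().round(4))
E
```

```text
wrist 1 216 L [0.0413 0.0434 0.0463 0.0487 0.0509] W [-0.0298 -0.0296 -0.0242 -0.0178  0.0265] z 0.1532
wrist -1 193 L [-0.0642 -0.0618 -0.059  -0.0564 -0.0545] W [-0.0296 -0.0295 -0.0243 -0.0187 -0.0179] z 0.1533
scene 1 32 L [0.0428 0.0455 0.0479 0.0507 0.0527] W [-0.0286 -0.0265 -0.0005  0.0279  0.028 ] z 0.1529
scene -1 22 L [-0.0625 -0.0611 -0.0589 -0.056  -0.0537] W [-0.0187 -0.0178  0.0214  0.0289  0.0296] z 0.1527
```

```bash
python3 -m creep '[[[0,0,0,-0.003,0,0.004,0.012],[0,0,0,0.0005,0.0004,0.01,0.012],[0,0,0,0.001,0.0004,0.012,0.012],[0,0,0,0.001,0.0004,0.01,0.012],[0,0,0,0.0005,0.0003,0.006,0.012],[0,0,0,0,0,0,0.012],[0,0,0,0,0,0,0.012],[0,0,0,0,0,0,0.012]]]'
python3 - <<'E'
from h import *
o=get_obs(); print(o['eef_pos'].round(4),o['contact_force'].round(1)); ctr=o['eef_pos']+toolR(o).apply([.0075,-.0054,.133]); print(ctr.round(4))
measure(c0=ctr)
for n in('wrist','scene'): c,P=ends(n,ctr); save(c,f'pics/{n}8.png',*( [(150,100,330,240),4] if n=='scene' else []))
print(toolR().inv().apply(np.array([.542,-.2095,.135])-ctr).round(4))
E
```

```text
t: 10.65
eef_pos: [0.5531, -0.2042, 0.2878]
tool_rot: [0.021, 0.72, 0.691, -0.05]
contact_force: [0.5, -0.5, -6.4]
gripper_width: 0.205
[ 0.5531 -0.2042  0.2878] [ 0.5 -0.5 -6.4]
[ 0.5422 -0.2098  0.155 ]
wrist 2027 + 1079 - 948
scene 101 + 51 - 50
wrist x,z at y0 [0.5428 0.1543] yaw -2.09 tilt(+y up) 0.0 rms 0.0073
scene x,z at y0 [0.5479 0.1547] yaw 2.65 tilt(+y up) 0.12 rms 0.0073
all x,z at y0 [0.5429 0.1543] yaw -1.99 tilt(+y up) 0.0 rms 0.0073
wrist axle ends rel. to guess [0.0647 0.0657] [-0.0651 -0.0662]
scene axle ends rel. to guess [0.0664 0.0671] [-0.0651 -0.0656]
[0.0023 0.0006 0.0199]
```

View pics/wrist8.png

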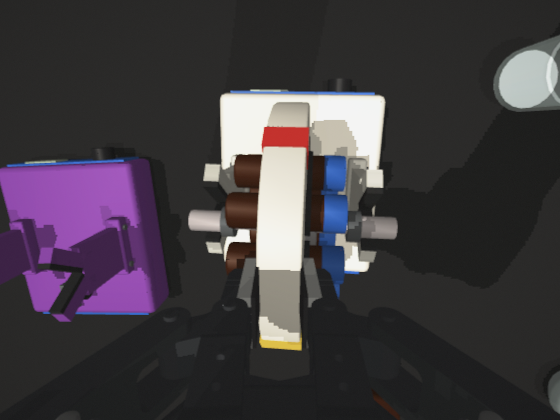

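The axle ends now lie in the notch mouths (horns at rows 172 and 245, axle at row 222). I'll lower it slowly and watch the force.

```bash
python3 -m creep '[[[0,0,0,0.0003,0.0001,0.003,0.012],[0,0,0,0.0003,0.0001,0.0035,0.012],[0,0,0,0.0003,0.0001,0.0035,0.012],[0,0,0,0.0003,0.0001,0.003,0.012],[0,0,0,0,0,0.001,0.012],[0,0,0,0,0,0,0.012]]]'
python3 - <<'E'
from h import *
o=get_obs(); print(o['eef_pos'].round(4),o['contact_force'].round(1)); ctr=o['eef_pos']+toolR(o).apply([.0075,-.0054,.133]); print(ctr.round(4))
E
```

```text
t: 11.35
eef_pos: [0.5535, -0.2047, 0.2741]
tool_rot: [0.022, 0.72, 0.691, -0.05]
contact_force: [-0.5, -0.3, -5.0]
gripper_width: 0.207
[ 0.5535 -0.2047  0.2741] [-0.5 -0.3 -5. ]
[ 0.5429 -0.2103  0.1413]
```

```bash
python3 -m creep '[[[0,0,0,0.0002,0,0.002,0.012],[0,0,0,0.0001,0,0.002,0.012],[0,0,0,0,0,0.001,0.012],[0,0,0,0,0,0,0.012]]]'
python3 - <<'E'
from h import *
o=get_obs(); print(o['eef_pos'].round(4),o['contact_force'].round(1)); ctr=o['eef_pos']+toolR(o).apply([.0075,-.0054,.133]); print(ctr.round(4))
E
python3 -m creep '[[[0,0,0,0.0001,0,0.0015,0.012],[0,0,0,0,0,0.001,0.012],[0,0,0,0,0,0,0.012]]]'

```

```text
t: 11.68
eef_pos: [0.5519, -0.2052, 0.2691]
tool_rot: [0.021, 0.721, 0.691, -0.051]
contact_force: [-2.0, 0.6, -3.0]
gripper_width: 0.206
[ 0.5519 -0.2052  0.2691] [-2.   0.6 -3. ]
[ 0.5408 -0.2108  0.1363]
t: 11.93
eef_pos: [0.5513, -0.2057, 0.2671]
tool_rot: [0.02, 0.721, 0.691, -0.051]
contact_force: [-3.3, 1.1, 0.1]
gripper_width: 0.209
```

```bash
python3 -m creep '[[[0,0,0,0,-0.0015,0.0005,0.012],[0,0,0,0,0,0,0.012],[0,0,0,0,0,0,0.012]]]'
python3 - <<'E'
from h import *
o=get_obs(); print(o['eef_pos'].round(4),o['contact_force'].round(1)); ctr=o['eef_pos']+toolR(o).apply([.0075,-.0054,.133]); print(ctr.round(4))
ctr=np.array([.5405,-.2108,.135])
a=np.radians(-3.3)
for n in('wrist','scene'):
    c,P=ends(n,ctr); save(c,f'pics/{n}9.png',*( [(150,100,330,240),4] if n=='scene' else []))
    S=cv2.cvtColor(c['color'],cv2.COLOR_RGB2HSV)[...,1]
    D=P-ctr; L=D@np.array([-np.sin(a),np.cos(a),0]); W=D@np.array([np.cos(a),np.sin(a),0])
    for s in(1,-1):
        m=(c['range_z']>0)&(abs(L*s-.0625)<.003)&(abs(W)<.009)&(abs(D[...,2])<.015)&(S<80); q=P[m]; print(n,s,len(q),'zmax',np.percentile(q[:,2],[95,100]).round(4) if len(q) else '',W[m].mean().round(4))
E
```

```text
t: 12.18
eef_pos: [0.5506, -0.2056, 0.2672]
tool_rot: [0.021, 0.721, 0.691, -0.05]
contact_force: [-3.3, 0.6, -1.0]
gripper_width: 0.203
[ 0.5506 -0.2056  0.2672] [-3.3  0.6 -1. ]
[ 0.5399 -0.2112  0.1344]
wrist axle ends rel. to guess [0.0643 0.0654] [-0.0654 -0.0663]
wrist 1 200 zmax [0.1421 0.1429] -0.0033
wrist -1 185 zmax [0.1418 0.1427] -0.0035
scene axle ends rel. to guess [0.0666 0.0669] [-0.064  -0.0643]
scene 1 10 zmax [0.1425 0.1429] 0.0024
scene -1 6 zmax [0.1438 0.144 ] 0.0023
```

View pics/wrist9.png

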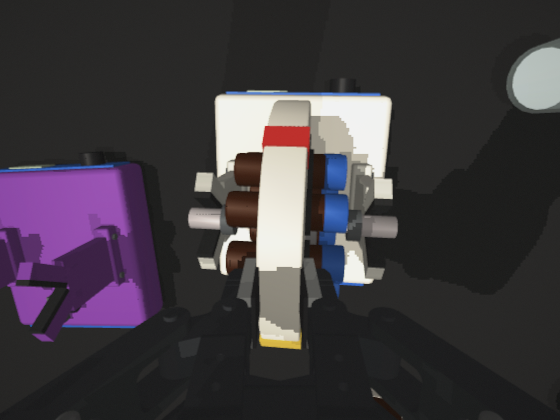

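View pics/scene9.png

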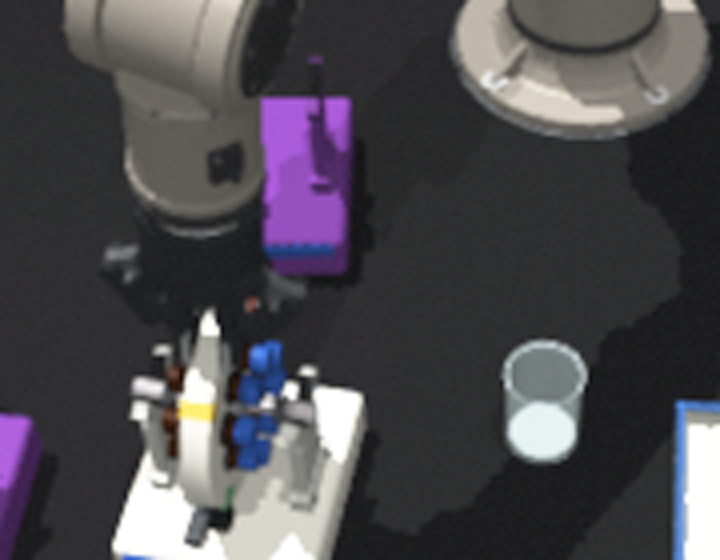

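Axle tops are at 0.142, so the centre is at 0.135 (seat height), and the load has gone off the wrist. Letting go.

```bash
python3 -m creep '[[[0,0,0,0,0,0,0.025],[0,0,0,0,0,0,0.035],[0,0,0,0,0,0,0.05],[0,0,0,0,0,0,0.06],[0,0,0,0,0,0,0.06],[0,0,0,0,0,-0.01,0.06],[0,0,0,0,0,-0.015,0.06],[0,0,0,0,0,-0.015,0.06],[0,0,0,0,0,0,0.06],[0,0,0,0,0,0,0.06]]]'
cat >> h.py <<'E'
SEAT=np.array([.5408,-.2098,.135]); SY=np.radians(-3.3)
def marks(names=('scene','top','wrist'),seat=None,save_as=None):
    """angle of each mark from up, positive towards +x (right hand about +y); red angle derived"""
    s0=SEAT if seat is None else seat; out=[]
    for n in names:
        c=cam(n); P=pts(c); hsv=cv2.cvtColor(c['color'],cv2.COLOR_RGB2HSV).astype(int); H,S,V=[hsv[...,i] for i in range(3)]
        D=P-s0; L=D@np.array([-np.sin(SY),np.cos(SY),0]); W=D@np.array([np.cos(SY),np.sin(SY),0]); Z=D[...,2]; r=np.hypot(W,Z)
        base=(c['range_z']>0)&(abs(L)<.016)&(r>.064)&(r<.084)
        for nm,mm,off in (('red',((H<8)|(H>172))&(S>140)&(V>60),0),('yel',(abs(H-25)<7)&(S>130)&(V>70),90),('grn',(abs(H-65)<20)&(S>90),180),('blk',(V<45),-90)):
            m=base&mm
            if nm=='blk' : continue
            if m.sum()<6: continue
            lab=np.degrees(np.arctan2(W[m],Z[m])); k=abs(L[m])<.009
            if k.sum()<4: k[:]=True
            a=np.degrees(np.angle(np.exp(1j*np.radians(lab[k])).mean()))
            out.append((n,nm,int(k.sum()),round(a,1),'spread',round(np.ptp(lab[k]),1),'red@',round((a-off+180)%360-180,1)))
        if save_as: save(c,f'pics/{save_as}_{n}.png',*([(150,120,330,260),4] if n=='scene' else ([(270,140,410,245),5] if n=='top' else [])))
    for x in out: print(*x)
E
python3 - <<'E'
from h import *
o=get_obs(); print(o['t'],o['eef_pos'].round(4),o['contact_force'].round(1)); marks(save_as='a')
E
```

```text
t: 13.12
eef_pos: [0.5564, -0.202, 0.313]
tool_rot: [0.026, 0.721, 0.691, -0.047]
contact_force: [-0.6, -0.5, -0.4]
gripper_width: 0.703
13.1167 [ 0.5564 -0.202   0.313 ] [-0.6 -0.5 -0.4]
scene red 24 28.8 spread 6.6 red@ 28.8
wrist red 210 39.1 spread 10.9 red@ 39.1
```

View pics/a_scene.png

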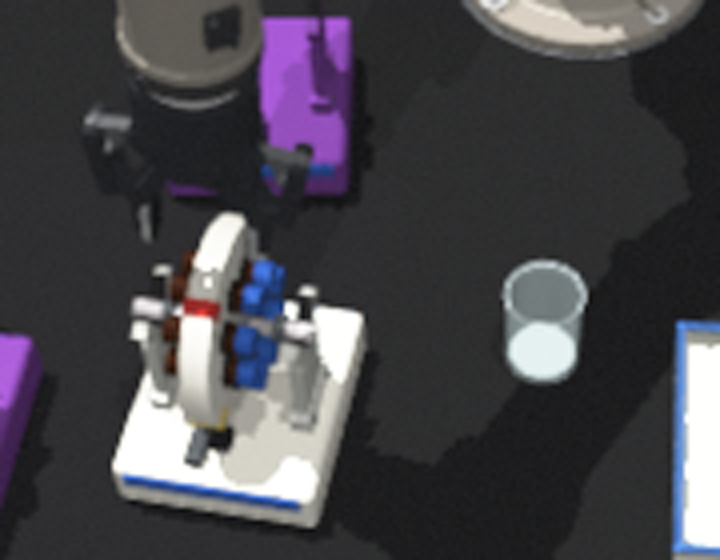

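View pics/a_wrist.png

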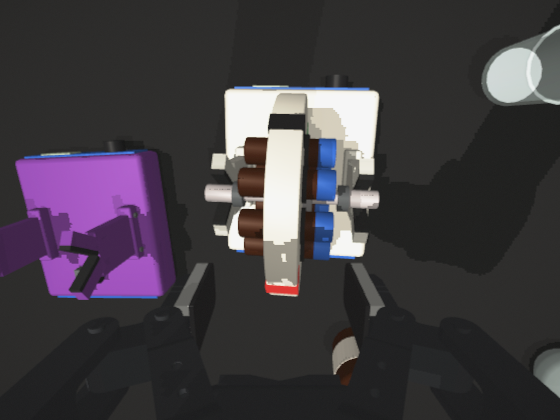

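It seated and is swinging: red went over the top and is moving towards +x. I'll wait until it sticks.

```bash
python3 -m creep '[[[0,0,0,0,0,0,0.06],[0,0,0,0,0,0,0.06],[0,0,0,0,0,0,0.06],[0,0,0,0,0,0,0.06],[0,0,0,0,0,0,0.06],[0,0,0,0,0,0,0.06],[0,0,0,0,0,0,0.06],[0,0,0,0,0,0,0.06],[0,0,0,0,0,0,0.06],[0,0,0,0,0,0,0.06],[0,0,0,0,0,0,0.06],[0,0,0,0,0,0,0.06],[0,0,0,0,0,0,0.06],[0,0,0,0,0,0,0.06],[0,0,0,0,0,0,0.06],[0,0,0,0,0,0,0.06],[0,0,0,0,0,0,0.06],[0,0,0,0,0,0,0.06]]]'
python3 - <<'E'
from h import *
marks(save_as='b'); print(); marks()
E
```

```text
t: 14.77
eef_pos: [0.5548, -0.202, 0.3091]
tool_rot: [0.024, 0.721, 0.691, -0.049]
contact_force: [0.3, -0.5, -0.3]
gripper_width: 0.706
scene red 17 71.0 spread 7.6 red@ 71.0
wrist red 19 67.4 spread 15.7 red@ 67.4

scene red 19 71.3 spread 6.8 red@ 71.3
wrist red 19 67.5 spread 16.2 red@ 67.5
```

View pics/b_scene.png

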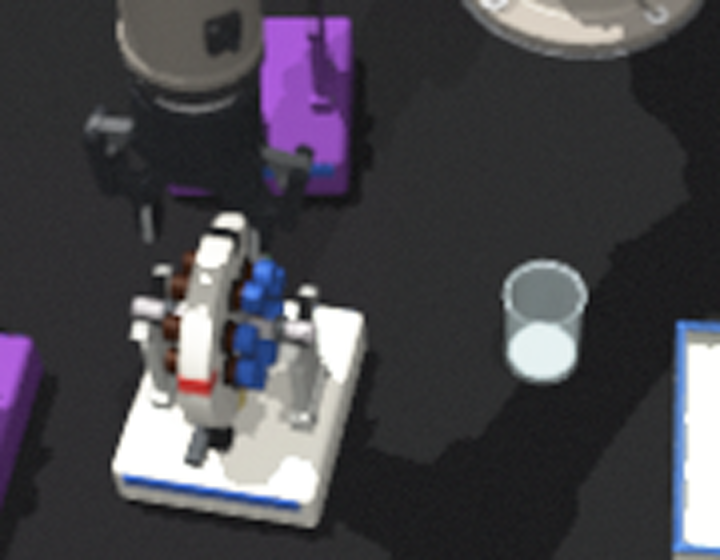

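View pics/b_wrist.png

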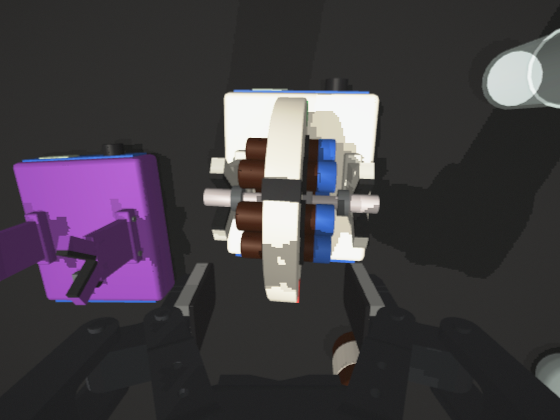

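View pics/b_top.png

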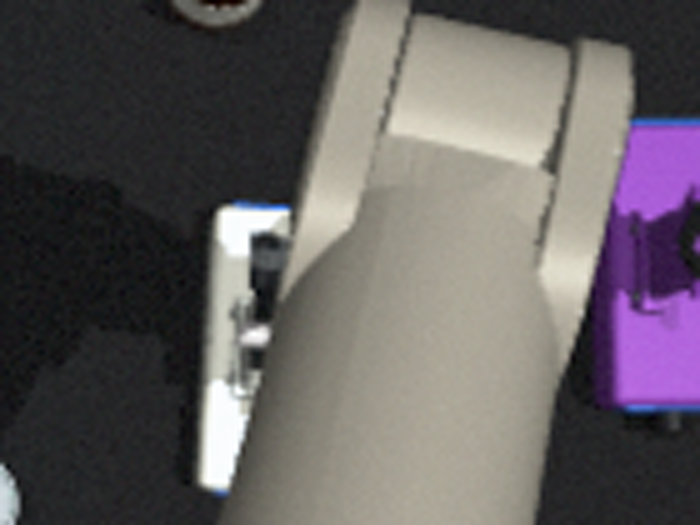

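```bash
python3 - <<'E'
from h import *
o=get_obs(); print(o['q'].round(4),o['eef_pos'].round(4),o['q'][[1,3,5]].sum())
c=cam('wrist'); P=pts(c); V=c['color'].max(-1)
D=P-SEAT; L=D@np.array([-np.sin(SY),np.cos(SY),0]); W=D@np.array([np.cos(SY),np.sin(SY),0]); Z=D[...,2]; r=np.hypot(W,Z)
m=(abs(L)<.009)&(r>.066)&(r<.083)&(V<60)&(Z>.03)
a=np.degrees(np.arctan2(W[m],Z[m])); print(m.sum(),np.median(a),a.min(),a.max(),r[m].mean())
v,u=np.nonzero(m); print(u.min(),u.max(),v.min(),v.max())
E
```

```text
[-0.0592  0.344   0.3269  1.7764 -0.      1.0495  1.7796] [ 0.5548 -0.202   0.3091] 3.1699363998581345
124 -22.412473986852522 -23.79483474591327 -14.518862353059356 0.07553333263877014
273 301 179 202
```

The wheel has stuck with red at +71° (scene 71.2°, wrist black mark 70.9°), having come round in the + sense. Now I'll re-grip squarely at about −18° from the top, turn it by + ~55° and let go from the other side.

```bash
cat >> h.py <<'E'
def arc(phi,rho,yaw=86.7):
    f=np.radians(phi); ex=np.array([np.cos(SY),np.sin(SY),0]); plan(SEAT+rho*(np.sin(f)*ex+np.cos(f)*np.array([0,0,1])),yaw,phi)
def where():
    o=get_obs(); D=o['eef_pos']-SEAT; W=D@np.array([np.cos(SY),np.sin(SY),0]); L=D@np.array([-np.sin(SY),np.cos(SY),0]); z=toolR(o).apply([0,0,1]); x=toolR(o).apply([1,0,0])
    print('t',round(o['t'],2),'phi pos',np.degrees(np.arctan2(W,D[2])).round(2),'rho',np.hypot(W,D[2]).round(4),'L',L.round(4),'tilt',np.degrees(np.arctan2(-z@[np.cos(SY),np.sin(SY),0],-z[2])).round(2),'xaxis z',x[2].round(3),'yaw',np.degrees(np.arctan2(x[1],x[0])).round(2),'q',o['q'].round(2),'F',o['contact_force'].round(1),'grip',round(o['gripper_width'],3))
E
python3 -c "
from h import *
arc(-18,.17);where()"
```

```text
t 15.12 pos [ 0.5548 -0.202   0.3091] turn(tool,rad) [-0.3467  0.1007  0.0322] shift now-axes [-0.0061 -0.0657  0.0153] shift after-turn axes [-0.0086 -0.0666 -0.0086] grip 0.703 F [ 0.23 -0.23 -1.07]
t 15.12 phi pos 4.43 rho 0.1746 L 0.0086 tilt 1.84 xaxis z -0.104 yaw 87.72 q [-0.06  0.34  0.33  1.78 -0.    1.05  1.78] F [ 0.2 -0.2 -1.1] grip 0.703
```

```bash
python3 -m creep '[[[-0.07,0.02,0.0065,-0.0015,-0.0132,0.003,0.06],[-0.07,0.02,0.0065,-0.0015,-0.0132,0.002,0.06],[-0.07,0.02,0.0065,-0.0015,-0.0132,0,0.06],[-0.07,0.02,0.0065,-0.0015,-0.0132,-0.001,0.06],[-0.066,0.02,0.0065,-0.0015,-0.0132,-0.002,0.06],[0,0,0,0,0,0,0.06],[0,0,0,0,0,0,0.06]]]'
python3 -c "
from h import *
arc(-18,.127);where()"
```

```text
t: 15.7
eef_pos: [0.487, -0.2062, 0.2994]
tool_rot: [0.119, 0.717, 0.677, 0.113]
contact_force: [-0.4, 0.4, 0.2]
gripper_width: 0.699
t 15.7 pos [ 0.487  -0.2062  0.2994] turn(tool,rad) [ 0.0162 -0.0015  0.0002] shift now-axes [-0.0006 -0.0002  0.046 ] shift after-turn axes [-0.0005  0.0005  0.046 ] grip 0.699 F [-0.39  0.43  0.16]
t 15.7 phi pos -18.17 rho 0.173 L 0.0005 tilt -18.93 xaxis z 0.001 yaw 86.74 q [ 0.07  0.12  0.28  2.1  -0.22  0.61  2.01] F [-0.4  0.4  0.2] grip 0.699
```

```bash
python3 -m creep '[[[0.008,0,0,-0.0006,0,0.008,0.06],[0.008,0,0,0,0,0.012,0.06],[0,0,0,0,0,0.012,0.05],[0,0,0,0,0,0.008,0.045],[0,0,0,0,0,0.004,0.04],[0,0,0,0,0,0,0.04],[0,0,0,0,0,0,0.04]]]'
python3 - <<'E'
from h import *
arc(-18,.127);where(); c=cam('wrist'); save(c,'pics/w10.png')
E
```

```text
t: 16.28
eef_pos: [0.5066, -0.2061, 0.2518]
tool_rot: [0.112, 0.717, 0.68, 0.106]
contact_force: [-0.1, 0.1, 0.1]
gripper_width: 0.471
t 16.28 pos [ 0.5066 -0.2061  0.2518] turn(tool,rad) [-0.0054 -0.0018  0.0056] shift now-axes [-0.0016 -0.0034 -0.0053] shift after-turn axes [-0.0017 -0.0034 -0.0053] grip 0.471 F [-0.14  0.06  0.11]
t 16.28 phi pos -16.4 rho 0.1218 L 0.0017 tilt -17.69 xaxis z -0.0 yaw 87.04 q [ 0.09  0.23  0.26  2.1  -0.28  0.54  2.06] F [-0.1  0.1  0.1] grip 0.471
```

View pics/w10.png

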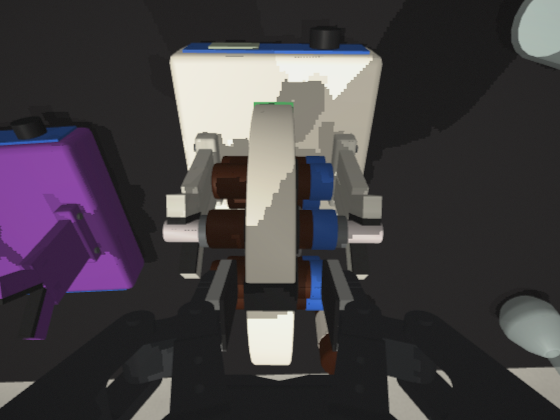

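Wrist view: the rim (247–296, centre 271) is slightly left of the pad middle (~278). I'll shift 3 mm, back out 4 mm and close.

```bash
python3 -m creep '[[[-0.003,0,0.003,-0.003,-0.0015,-0.004,0.04],[0,0,0,0,0,0,0.035],[0,0,0,0,0,0,0.012],[0,0,0,0,0,0,0.012],[0,0,0,0,0,0,0.012],[0,0,0,0,0,0,0.012]]]' 40
python3 - <<'E'
from h import *
where(); marks(('scene',)); c=cam('wrist'); save(c,'pics/w11.png')
E
```

```text
t: 16.83
eef_pos: [0.5032, -0.2096, 0.2566]
tool_rot: [0.113, 0.718, 0.679, 0.108]
contact_force: [2.3, -0.8, -5.1]
gripper_width: 0.223
t 16.83 phi pos -17.14 rho 0.1273 L -0.002 tilt -17.99 xaxis z 0.001 yaw 86.8 q [ 0.09  0.22  0.26  2.1  -0.28  0.54  2.07] F [ 2.3 -0.8 -5.1] grip 0.223
scene red 19 71.4 spread 7.3 red@ 71.4
```

View pics/w11.png

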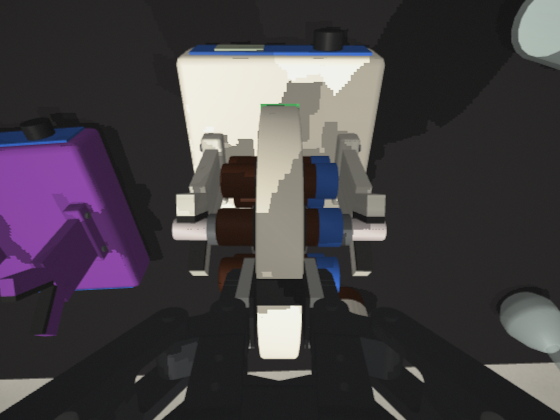

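```bash
python3 -m creep '[[[0,0,0,0,0,0.0015,0.012],[0.04,0,0,0,0.005,0.0005,0.012],[0.06,0,0,0,0.0076,0.0004,0.012],[0.06,0,0,0,0.0076,0.0004,0.012],[0.06,0,0,0,0.0076,0.0004,0.012]]]'
python3 - <<'E'
from h import *
where(); marks(('scene',)); 
E
```

```text
t: 17.35
eef_pos: [0.5304, -0.2113, 0.2626]
tool_rot: [0.033, 0.727, 0.686, 0.032]
contact_force: [2.2, -0.9, -5.1]
gripper_width: 0.222
t 17.35 phi pos -4.63 rho 0.128 L -0.0021 tilt -5.22 xaxis z 0.002 yaw 86.68 q [ 0.03  0.32  0.31  1.92 -0.17  0.83  1.94] F [ 2.2 -0.9 -5.1] grip 0.222
scene red 15 82.5 spread 8.4 red@ 82.5
```

```bash
python3 -m creep '[[[0.06,0,0,0,0.0074,0.0015,0.012],[0.06,0,0,0,0.0074,0.0008,0.012],[0.06,0,0,0,0.0074,0.0006,0.012],[0.06,0,0,0,0.0074,0.0006,0.012]]]'
python3 - <<'E'
from h import *
where(); marks(('scene',)); 
E
```

```text
t: 17.73
eef_pos: [0.5621, -0.2128, 0.2597]
tool_rot: [-0.058, 0.725, 0.684, -0.053]
contact_force: [0.6, 0.2, -3.2]
gripper_width: 0.223
t 17.73 phi pos 9.75 rho 0.1266 L -0.0018 tilt 9.0 xaxis z 0.002 yaw 86.71 q [ 0.01  0.48  0.33  1.71 -0.12  1.13  1.89] F [ 0.6  0.2 -3.2] grip 0.223
scene red 6 97.0 spread 5.8 red@ 97.0
```

```bash
python3 -m creep '[[[0.06,0,0,0,0.0074,0.0007,0.012],[0.06,0,0,0,0.0074,0.0005,0.012],[0.06,0,0,0,0.0074,0.0005,0.012],[0.06,0,0,0,0.0074,0.0005,0.012]]]'
python3 -c "
from h import *
where()"
python3 -m creep '[[[0.06,0,0,0,0.0074,0.0006,0.012],[0.06,0,0,0,0.0074,0.0005,0.012],[0.06,0,0,0,0.0074,0.0005,0.012]]]'
python3 - <<'E'
from h import *
where(); marks(('scene','wrist'),save_as='d')
E
```

```text
t: 18.12
eef_pos: [0.5919, -0.2152, 0.2503]
tool_rot: [-0.145, 0.712, 0.673, -0.136]
contact_force: [-0.4, -0.1, -2.7]
gripper_width: 0.227
t 18.12 phi pos 24.0 rho 0.1262 L -0.0024 tilt 23.0 xaxis z 0.002 yaw 86.73 q [ 0.01  0.65  0.34  1.5  -0.1   1.42  1.87] F [-0.4 -0.1 -2.7] grip 0.227
t: 18.37
eef_pos: [0.6119, -0.2164, 0.2387]
tool_rot: [-0.21, 0.696, 0.658, -0.196]
contact_force: [0.4, -0.5, -0.4]
gripper_width: 0.218
t 18.37 phi pos 34.53 rho 0.1259 L -0.0025 tilt 33.45 xaxis z 0.003 yaw 86.72 q [ 0.01  0.78  0.34  1.35 -0.09  1.62  1.87] F [ 0.4 -0.5 -0.4] grip 0.218
wrist grn 40 -51.8 spread 2.1 red@ 128.2
```

View pics/d_scene.png

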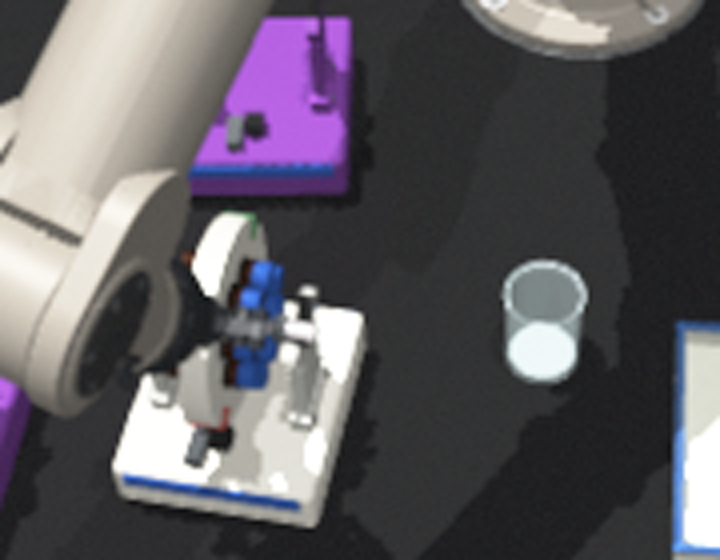

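View pics/d_wrist.png

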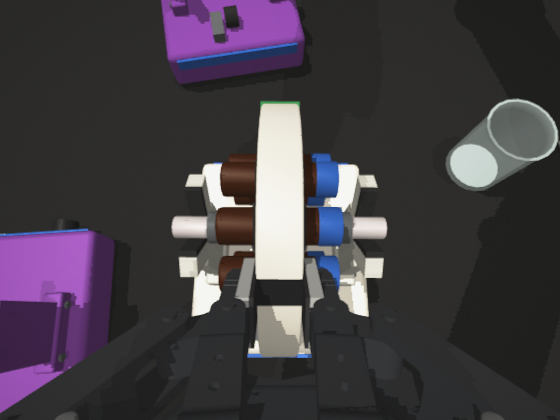

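```bash
python3 -m creep '[[[0.05,0,0,0,0.0062,0.0006,0.012],[0.05,0,0,0,0.0062,0.0005,0.012],[0.03,0,0,0,0.0038,0.0003,0.012],[0,0,0,0,0,0,0.012],[0,0,0,0,0,0,0.012]]]'
python3 - <<'E'
from h import *
where()
E
```

```text
t: 18.88
eef_pos: [0.6251, -0.2182, 0.2277]
tool_rot: [-0.255, 0.681, 0.644, -0.238]
contact_force: [-0.3, 0.9, 3.7]
gripper_width: 0.223
t 18.88 phi pos 42.4 rho 0.1255 L -0.0035 tilt 40.85 xaxis z 0.004 yaw 86.76 q [ 0.02  0.87  0.34  1.24 -0.08  1.76  1.87] F [-0.3  0.9  3.7] grip 0.223
```

Red is now at about 130°. Let go and back off.

```bash
python3 -m creep '[[[0,0,0,0,0,0,0.03],[0,0,0,0,0,0,0.045],[0,0,0,0,0,0,0.055],[0,0,0,0,0,-0.008,0.06],[0,0,0,0,0,-0.012,0.06],[0,0,0,0,0,-0.014,0.06],[0,0,0,0,0,0,0.06],[0,0,0,0,0,0,0.06],[0,0,0,0,0,0,0.06],[0,0,0,0,0,0,0.06],[0,0,0,0,0,0,0.06],[0,0,0,0,0,0,0.06],[0,0,0,0,0,0,0.06],[0,0,0,0,0,0,0.06],[0,0,0,0,0,0,0.06],[0,0,0,0,0,0,0.06],[0,0,0,0,0,0,0.06],[0,0,0,0,0,0,0.06],[0,0,0,0,0,0,0.06],[0,0,0,0,0,0,0.06]]]'
python3 -m creep '[[[0,0,0,0,0,0,0.06],[0,0,0,0,0,0,0.06],[0,0,0,0,0,0,0.06],[0,0,0,0,0,0,0.06],[0,0,0,0,0,0,0.06],[0,0,0,0,0,0,0.06],[0,0,0,0,0,0,0.06],[0,0,0,0,0,0,0.06]]]'
cat >> h.py <<'E'
def black(n='wrist',zmin=.0):
    c=cam(n); P=pts(c); V=c['color'].max(-1)
    D=P-SEAT; L=D@np.array([-np.sin(SY),np.cos(SY),0]); W=D@np.array([np.cos(SY),np.sin(SY),0]); Z=D[...,2]; r=np.hypot(W,Z)
    m=(abs(L)<.012)&(r>.066)&(r<.083)&(V<60)&(Z>zmin)&(c['range_z']>0)
    k,lab,st,ce=cv2.connectedComponentsWithStats(m.astype(np.uint8))
    for i in range(1,k):
        if st[i,4]>20:
            a=np.degrees(np.arctan2(W[lab==i],Z[lab==i])); print(n,'black comp',st[i],'angle',a.min().round(1),a.max().round(1),'mid',((a.min()+a.max())/2).round(1),'mean',a.mean().round(1))
E
python3 - <<'E'
from h import *
where(); marks(('scene','wrist','top'),save_as='e'); black(); print(); marks(('scene','wrist','top')); black()
E
```

```text
t: 20.55
eef_pos: [0.6459, -0.2196, 0.2535]
tool_rot: [-0.255, 0.681, 0.645, -0.236]
contact_force: [0.8, -0.4, 0.6]
gripper_width: 0.702
t: 21.22
eef_pos: [0.6459, -0.2196, 0.2535]
tool_rot: [-0.255, 0.681, 0.645, -0.236]
contact_force: [0.5, 0.2, -0.7]
gripper_width: 0.703
t 21.22 phi pos 41.67 rho 0.1587 L -0.0038 tilt 40.63 xaxis z 0.007 yaw 86.74 q [ 0.03  0.88  0.35  1.15 -0.08  1.83  1.87] F [ 0.5  0.2 -0.7] grip 0.703
top grn 13 -70.8 spread 8.3 red@ 109.2
wrist black comp [280 192  22  23 284] angle 13.8 22.3 mid 18.1 mean 18.7

top grn 14 -71.2 spread 7.7 red@ 108.8
wrist black comp [279 192  23  23 293] angle 13.8 22.3 mid 18.1 mean 18.7
```

View pics/e_scene.png

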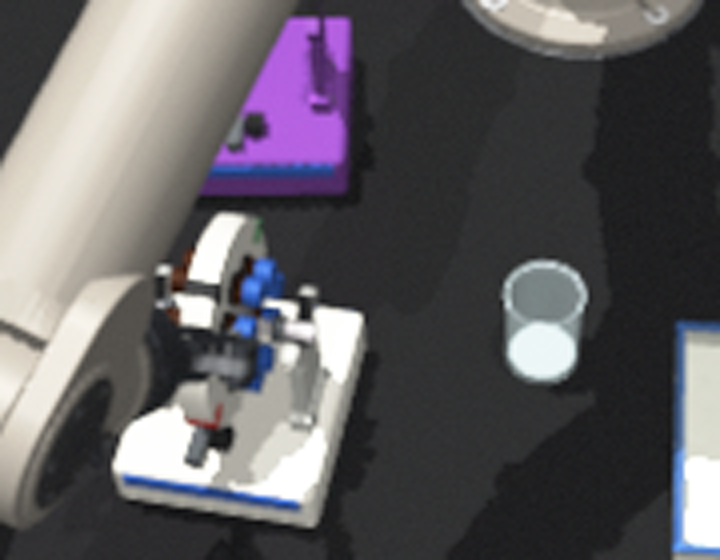

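View pics/e_wrist.png

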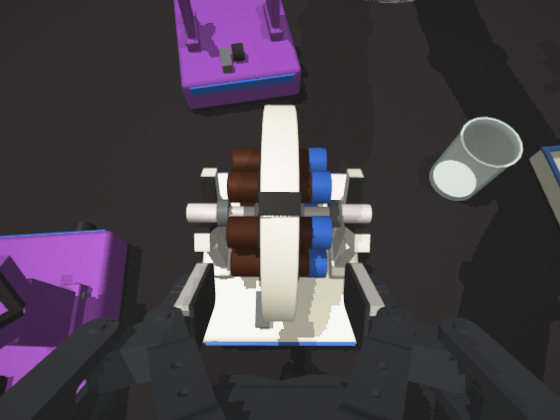

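The wheel stuck on the other side with red at about 108.6° (black +18.3°; the top view's green gives 109°). The first stop was 71.1°, so the middle is 89.9°: heavy side down when red is at +90°, i.e. black straight up. The half-gap of 18.7° fits the stated 11–21°. Now I'll re-grip here and turn back −18.6°.

```bash
python3 -m creep '[[[0,0,0,0,0,0.006,0.055],[0,0,0,0,0,0.009,0.05],[0,0,0,0,0,0.009,0.045],[0,0,0,0,0,0.005,0.04],[0,0,0,0,0,0.001,0.04],[0,0,0,0,0,0,0.035]]]'
python3 - <<'E'
from h import *
where(); black(); c=cam('wrist'); save(c,'pics/w12.png')
E
```

```text
t: 22.12
eef_pos: [0.6234, -0.2181, 0.2276]
tool_rot: [-0.255, 0.681, 0.645, -0.236]
contact_force: [0.3, 0.1, 0.8]
gripper_width: 0.411
t 22.12 phi pos 41.86 rho 0.1243 L -0.0035 tilt 40.72 xaxis z 0.008 yaw 86.72 q [ 0.02  0.87  0.34  1.25 -0.08  1.75  1.87] F [0.3 0.1 0.8] grip 0.411
wrist black comp [ 258  213   49   30 1099] angle 13.7 22.7 mid 18.2 mean 18.6
```

View pics/w12.png

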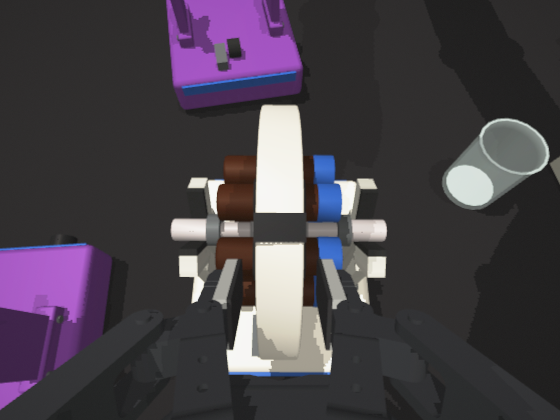

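The rim is centred (280) between the pads, with black at 18.2–18.4°. Closing, then turning back.

```bash
python3 -m creep '[[[0,0,0,0,0,-0.0015,0.03],[0,0,0,0,0,0,0.012],[0,0,0,0,0,0,0.012],[0,0,0,0,0,0,0.012],[0,0,0,0,0,0,0.012]]]' 40
python3 -c "
from h import *
where();black()"
python3 -m creep '[[[-0.04,0,0,0,-0.005,0.0003,0.012],[-0.055,0,0,0,-0.0068,0.0004,0.012],[-0.055,0,0,0,-0.0068,0.0004,0.012],[-0.05,0,0,0,-0.0062,0.0004,0.012],[0,0,0,0,0,0,0.012]]]'
python3 -c "
from h import *
where();black()"
```

```text
t: 22.63
eef_pos: [0.6255, -0.2184, 0.2298]
tool_rot: [-0.255, 0.681, 0.645, -0.236]
contact_force: [-0.8, -0.6, -0.2]
gripper_width: 0.221
t 22.63 phi pos 41.91 rho 0.1273 L -0.0037 tilt 40.63 xaxis z 0.007 yaw 86.72 q [ 0.02  0.87  0.34  1.24 -0.08  1.76  1.87] F [-0.8 -0.6 -0.2] grip 0.221
wrist black comp [268 210  38  30 647] angle 13.7 22.9 mid 18.3 mean 18.7
wrist black comp [302 266   5  56 105] angle 33.2 50.6 mid 41.9 mean 39.3
t: 23.1
eef_pos: [0.6044, -0.2179, 0.2466]
tool_rot: [-0.182, 0.704, 0.665, -0.169]
contact_force: [0.2, -0.5, -4.6]
gripper_width: 0.224
t 23.1 phi pos 29.8 rho 0.1286 L -0.0044 tilt 28.8 xaxis z 0.005 yaw 86.69 q [ 0.01  0.72  0.34  1.41 -0.1   1.54  1.87] F [ 0.2 -0.5 -4.6] grip 0.224
wrist black comp [302 265   5  57 100] angle 21.1 37.2 mid 29.2 mean 27.0
```

```bash
python3 -m creep '[[[-0.04,0,0,0.001,-0.005,0.001,0.012],[-0.05,0,0,0.001,-0.006,0.001,0.012],[-0.023,0,0,0.001,-0.003,0.0008,0.012],[0,0,0,0,0,0.0003,0.012],[0,0,0,0,0,0,0.012],[0,0,0,0,0,0,0.012]]]'
python3 - <<'E'
from h import *
where();black(); marks(save_as='f')
E
```

```text
t: 23.65
eef_pos: [0.5927, -0.2163, 0.2516]
tool_rot: [-0.142, 0.713, 0.674, -0.135]
contact_force: [-0.2, -1.3, 2.4]
gripper_width: 0.221
t 23.65 phi pos 24.13 rho 0.1278 L -0.0035 tilt 22.6 xaxis z -0.0 yaw 86.8 q [ 0.01  0.64  0.34  1.5  -0.1   1.41  1.87] F [-0.2 -1.3  2.4] grip 0.221
wrist black comp [302 267   5  55 102] angle 15.8 32.2 mid 24.0 mean 21.4
scene red 10 91.2 spread 8.3 red@ 91.2
```

View pics/f_wrist.png

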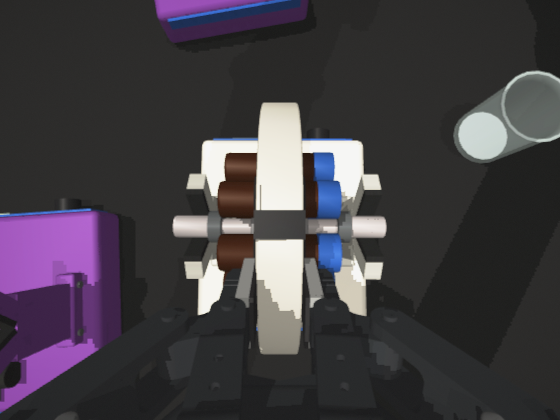

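View pics/f_scene.png

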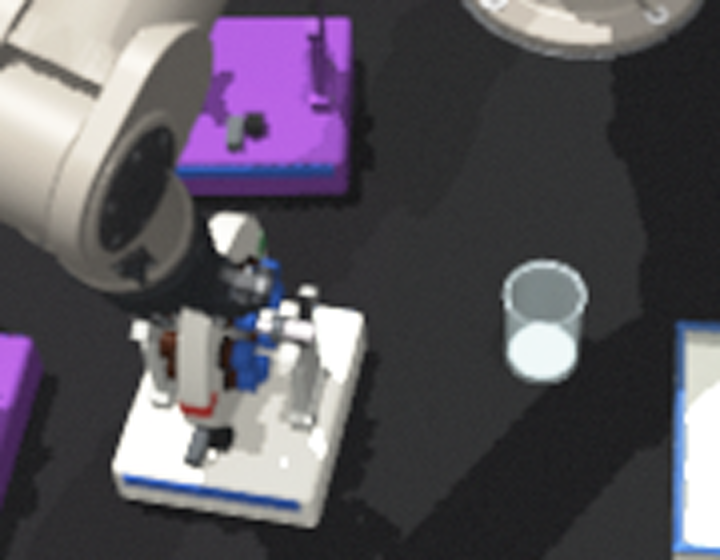

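```bash
python3 - <<'E'
from h import *
c=cam('wrist');P=pts(c);V=c['color'].max(-1);S=cv2.cvtColor(c['color'],cv2.COLOR_RGB2HSV)[...,1]
D=P-SEAT; L=D@np.array([-np.sin(SY),np.cos(SY),0]); W=D@np.array([np.cos(SY),np.sin(SY),0]); Z=D[...,2]
box=np.zeros(V.shape,bool); box[205:242,250:310]=1
m=box&(V<100)&(abs(L+.003)<.009)&(Z>.06); a=np.degrees(np.arctan2(W[m],Z[m])); print('black',m.sum(),np.percentile(a,[1,50,99]).round(1),'spot V',V[224,280],'r',np.hypot(W[m],Z[m]).mean().round(4))
for s in(1,-1):
    m=(abs(L*s-.0625)<.003)&(abs(W)<.009)&(abs(Z)<.015)&(S<80)&(c['range_z']>0); print('axle top',s,m.sum(),np.percentile(P[m][:,2],[95,100]).round(4),'W',W[m].mean().round(4))
    m=(c['range_z']>0)&(abs(L*s-.053)<.015)&(abs(W)<.035)&(P[...,2]>.145)&(P[...,2]<.156)&(S<80); print('upright',s,m.sum(),np.percentile(L[m],[3,50,97]).round(4))
ends('wrist',SEAT);ends('scene',SEAT)
E
```

```text
black 1239 [-3.6  0.8  4.9] spot V 70 r 0.0763
axle top 1 102 [0.1421 0.1428] W -0.0016
upright 1 982 [0.047  0.0517 0.0568]
axle top -1 207 [0.1422 0.1429] W -0.0017
upright -1 963 [-0.0585 -0.0533 -0.0485]
wrist axle ends rel. to guess [0.0614 0.0628] [-0.0681 -0.0693]
scene axle ends rel. to guess [0.0638 0.0641] [-0.0621 -0.0667]
```

Black mark is at +0.7° (red 90.7° against a target of 89.9°). Axle tops are at 0.142, so it is seated, and the centre is about 2 mm off laterally. One rest step, a check of the bystanders, then hand in.

```bash
python3 -m creep '[[[0,0,0,0,0,0,0.012],[0,0,0,0,0,0,0.012]]]'
python3 - <<'E'
from h import *
where(); c=cam('scene'); save(c,'pics/s_end.png'); marks(('scene',))
a=np.load('pics/scene0.npz')['color'].astype(int); d=abs(a-c['color'].astype(int)).max(-1)>40
for n,(x0,y0,x1,y1) in dict(bottle=(200,272,236,310),flask=(294,285,326,328),beaker=(272,184,300,218)).items(): print(n,'changed px',d[y0:y1,x0:x1].sum())
E
```

```text
t: 24.17
eef_pos: [0.5926, -0.2163, 0.2516]
tool_rot: [-0.142, 0.713, 0.674, -0.134]
contact_force: [-0.9, -0.6, 2.3]
gripper_width: 0.226
t 24.17 phi pos 24.09 rho 0.1277 L -0.0036 tilt 22.55 xaxis z -0.0 yaw 86.79 q [ 0.01  0.64  0.34  1.5  -0.1   1.41  1.87] F [-0.9 -0.6  2.3] grip 0.226
scene red 10 89.8 spread 6.0 red@ 89.8
bottle changed px 2
flask changed px 0
beaker changed px 0
```

View pics/s_end.png

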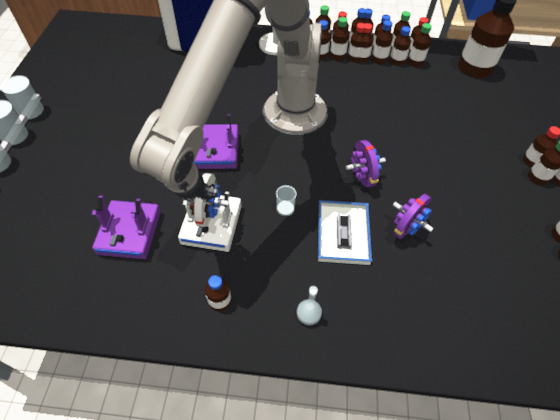

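The scene shows the wheel held in the rotator, with bottle (218,292), flask (310,310) and beaker (286,200) unmoved.

```bash
python3 -c "
from station import hand_in
print(hand_in())"
```

```text
the job is handed in; nothing more can be done
None
```

I laid the wheel in the rotator's notches, found its heavy side from both directions, and handed in at about 24 s, holding the rim with the heavy side down. `hand_in()` gave no verdict.

- **Heavy side:** let go from one side, the wheel stuck with the red mark at +71.1° from the top. From the other side it stuck at +108.6°. The middle is 89.9°, i.e. black mark straight up, and the half-gap of 18.7° fits the stated 11–21°.
- **Final position:** I turned it to red at about 90.7° by the wrist view. The scene view read 91.2° and then 89.8°, so it is within about 1.5° of the target.
- **Axle:** it is level at seat height (both axle tops at 0.142 m, centre 0.135 m) and about 2 mm off centre along its length.
- **Grip:** still, commanded at 40 N.
- **Bystanders:** bottle, flask and beaker show no change between the first and last pictures.

One thing went wrong on the way. I first carried the wheel too low and its lower rim pressed on an upright with about 15 N. It slipped in the grip by about 6 mm and 6°. I backed off, levelled it with the wrist, checked it again and then laid it in normally.

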